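Put the tiffin, jar and box back on their own stands

TASK

The three containers are each standing on another's place: the steel tiffin belongs in the middle of the round wooden board, the green jar in the middle of the square marble slab, and the clear plastic box in the middle of the oblong wooden board with its long side along the board's long side. Put them right, parking one container in the empty bamboo tray on the way; in the end the tray is empty again. Carry them upright, set them down rather than drop them, and leave the tumbler, the brass bowl and the mortar where they stand.

Things in the scene. Friction and masses are not known exactly. Their poses are not given: they have to be found in the camera images.
- tiffin_mid (a point): Two-tier steel tiffin, loose, clamped shut (0.3-0.65 kg): cylinder 100 mm wide, 99 mm high; side straps (112 mm over both, along y) carry a straight level handle bar over the top, 12 mm thick, 12 mm high, 108 mm long along y, its middle 64 mm above this point, 30 mm clear below it. 140 mm high in all. Point: on the centre line, 70 mm above the underside; z up.
- jar_mid (a point): Closed green ceramic jar, loose, round, lid fixed on (0.3-0.65 kg): belly 88 mm, foot 72 mm, lid 74 mm across; on the lid a straight round knob, 26 mm in diameter, from 32 to 72 mm above this point. 144 mm high in all. Point: on the centre line, 72 mm above the underside; z up.
- box_mid (a point): Empty clear plastic box, white lid fixed on, loose (0.15-0.31 kg): 105 mm (x) by 75 mm (y), lid 109 by 79 mm; in the middle of the lid an upright white ridge as handle, 70 mm long along x, 14 mm thick along y, from 19 to 51 mm above this point. 102 mm high in all. Point: centre, 51 mm above the underside; x along the long side, z up.
- round_board: Fixed round light wooden board, 155 mm across, 12 mm thick: the tiffin's own place. Origin: centre of its underside, on the table; top 12 mm above.
- square_slab: Fixed square white marble slab, 140 by 140 mm, 12 mm thick: the jar's own place. Origin: centre of its underside, on the table; top 12 mm above.
- oblong_board: Fixed oblong dark wooden board, 170 mm (its x) by 120 mm (its y), 12 mm thick: the plastic box's own place. Origin: centre of its underside, on the table; top 12 mm above.
- bamboo_tray: Fixed square bamboo tray, empty at the start: 140 by 140 mm outside, 130 by 130 mm inside, rim 10 mm high, its inner floor 4 mm above the table. The free spot. Origin: centre of its underside, on the table.
- tumbler: Bystander: loose open steel tumbler, 68 mm across at the rim, 85 mm high. Origin: centre of its underside.
- katori: Bystander: loose brass bowl, 90 mm across, 40 mm high. Origin: centre of its underside.
- mortar: Bystander: loose dark steel mortar, 90 mm across, 65 mm high. Origin: centre of its underside.
Things that resemble listed ones, but are neither listed nor needed, are in the scene too. Leave any pink or red look-alike of the part that bears jar_mid alone.

How it is judged:
On the way:
1. one of the containers stands upright in the bamboo tray, let go (((horizontal distance between tiffin_mid and bamboo_tray below 0.035 m and z of tiffin_mid in the frame of bamboo_tray between 0.068 and 0.08 m and angle between tiffin_mid's own z axis and vertical below 0.1 rad and linear speed of tiffin below 0.02 m/s and contact force between tiffin and the fingers below 0.1 N) or (horizontal distance between jar_mid and bamboo_tray below 0.035 m and z of jar_mid in the frame of bamboo_tray between 0.07 and 0.082 m and angle between jar_mid's own z axis and vertical below 0.1 rad and linear speed of jar below 0.02 m/s and contact force between jar and the fingers below 0.1 N) or (horizontal distance between box_mid and bamboo_tray below 0.035 m and z of box_mid in the frame of bamboo_tray between 0.049 and 0.061 m and angle between box_mid's own z axis and vertical below 0.1 rad and linear speed of plastic_box below 0.02 m/s and contact force between plastic_box and the fingers below 0.1 N))), for 0.2 s.
At the end, for the whole second after the job is handed in: Tiffin on the round board, jar on the square slab and box on the oblong board, each upright, resting on it and released, its centre within 15 mm of the middle of its place, the box's long side within 0.2 rad of the board's; the tray is thereby empty (horizontal distance between tiffin_mid and round_board below 0.015 m and z of tiffin_mid in the frame of round_board between 0.076 and 0.088 m and angle between each of tiffin_mid, jar_mid, box_mid's own z axis and vertical below 0.1 rad and linear speed of each of tiffin, jar, plastic_box below 0.02 m/s and horizontal distance between jar_mid and square_slab below 0.015 m and z of jar_mid in the frame of square_slab between 0.078 and 0.09 m and horizontal distance between box_mid and oblong_board below 0.015 m and z of box_mid in the frame of oblong_board between 0.057 and 0.069 m and angle between the x axis of box_mid and the x axis of oblong_board, either way round below 0.2 rad and contact force between each of tiffin, jar, plastic_box and the fingers below 0.1 N); the robot touches nothing.
It fails at once if a container is tipped beyond 0.5 rad (angle between any of tiffin_mid, jar_mid, box_mid's own z axis and vertical above 0.5 rad).
It fails at once if a container is dropped (from more than about 12 mm) ((contact force between tiffin and the fingers below 0.1 N and linear speed of tiffin above 0.5 m/s) or (contact force between jar and the fingers below 0.1 N and linear speed of jar above 0.5 m/s) or (contact force between plastic_box and the fingers below 0.1 N and linear speed of plastic_box above 0.5 m/s)).
It fails at once if the tumbler, bowl or mortar is moved more than 25 mm (distance of any of tumbler, katori, mortar from where it was at the start of the episode above 0.025 m).
It also fails if it takes over 118 s, if anything falls off the work surface, if the arm or the gripper's body presses on something with over 40 N, if the wrist force passes 120 N, or if a joint passes its speed limit or range.

ROBOT

A 6-joint arm with a two-finger parallel gripper is mounted at the origin on the work surface. World frame = base frame: x ahead of the robot, y to its left, z up, the work surface at z = 0. Lengths are in m, angles in rad, forces in N, time in s.
With the tool pointing down it reaches from about 0.375 to 0.925 m from the base axis. Payload 5.7 kg.
Tool frame: the origin (TCP) lies at the very end of the fingers, on their centre line; the grasp point (between the pads) lies 19 mm behind it (pinch_z is the distance from the TCP to the grasp point, in m); z points along the fingers, y is the direction in which the jaws open and shut (so a half turn about z gives the same grasp; the last joint's range is limited). The gripper opens to 88 mm and grips with 3 to 60 N. Pads are 20 mm wide; open, the fingers measure 115 mm over their backs; the gripper's body (75 mm by 178 mm) begins 61 mm behind the grasp point.
Start: joints at [1.067, 0.359, 1.51, -0, 1.272, -0.115], TCP at [0.227, 0.555, 0.187] pointing down, gripper open.
Joint ranges: [-2.97, 2.97], [-1.01, 2.36], [0.21, 2.38], [-0.96, 4.11], [0.2, 2.71], [-2.98, 2.98]. Speed limits (rad/s): [2.39, 2.39, 3.14, 3.14, 3.14, 3.14].

INTERFACE

Orientations are given as a unit quaternion [x, y, z, w].
In Python, from station import sense, camera, get_calibration, finish_job, look_for, mark_of, pinch_z gives the robot as it stands. The module is installed in compiled form; this text tells all that it offers.
- The arm moves only by the shell command python3 -m inch 'ROWS' [FORCE]. ROWS is JSON, a list of rows, each a list of 7 numbers: the turn, a rotation vector about the tool's x, y, z in degrees, then the shift along the tool's x, y, z in m, then the finger opening in m, from 0 to 0.0878. In form: [[ax, ay, az, tx, ty, tz, jaw], ...]. A call has 1 to 5 rows; each row is the pose to reach, as a shift and turn from the pose measured when the call began, along the tool's axes at that moment; what a row does not reach only later rows make up. A row lasts 1/10 s, in which the tool goes at most 50 mm and 8.59 degrees, less where a joint would pass 70% of its speed; a pose out of reach is approached as far as the arm can. A call with a gripper value outside its range is refused whole. The fingers move at their own pace and stop on an object; FORCE is the grip in N (left out, the last holds). Time passes only in rows, so rows that repeat a pose let the fingers close. It gives the time, the measured TCP pose, the force and the opening at its end, in the units of the state.
- sense(): the state, without advancing time (a new reading comes with each control period).
- camera(name): name is "scene" or "top" or "wrist"; returns the picture (400x640x3 uint8, blue, green, red); there is no depth.
- get_calibration(name): a dict with "fx", "fy", "cx", "cy" (pixels), "rvec" (rotation vector, rad) and "tvec" (3), from world to camera coordinates, as OpenCV has them; the wrist camera has in their place "hand_eye" (4x4, takes a point from camera to tool coordinates, whose origin is the TCP and whose axes are the flange's). Camera axes: x right, y down, z forward; pixel columns grow to the right and rows downward; lengths in m; the calibration is good to about 2 mm. A picture is of the moment at which its call begins: read the wrist's pose just before it. get_calibration takes no time and is no camera call.
- finish_job(): hands the job in, once; it reports no verdict.
Trained networks look in the newest picture that a camera, given by its name, has taken for a name from the list of things; names that differ only in an ending like _2 or _b are one class to them, and where a whole thing is asked for, a point or a joint stands for the part that bears it (a point fixed in the world has none). Each returns a list of dicts, best first, with "confidence" (0 to 1); they miss things now and then, are a little off and sometimes report something else, mostly with a low value. They report only what shows in the picture. A call takes as long as a camera call. They do not tell look-alikes from the thing itself.
- look_for(thing, camera): "bbox" ([left, top, right, bottom] in pixels, round what is visible of it).
- mark_of(thing, camera): "point" ([column, row] in pixels: a listed point, or the origin of a listed thing).
The state is a dict: "clock": time; "q": joint angles; "qvel": joint speeds; "joint_efforts": joint torques, N m; "eef_pos": TCP position; "eef_rot": TCP orientation; "wrist_force": force on the tool from outside, world axes, zero at the start; "torque": the same for the moment, N m; "opening": finger opening in m.
Only numpy, scipy, OpenCV 4.12 (cv2) and the standard library are available. Lean on these libraries where they do the work, as an engineer would, in place of code of your own. Each camera call takes 0.05 s, during which the arm holds its last target.

## Working session

There is one attempt and no reset: what is moved stays moved. The work goes in short steps, Python scripts to look and compute and a shell command to move; the robot and the scene stay as the last step left them, time stands still between calls to the robot, and variables do not carry over. Pictures are saved under pics/ and viewed, and the job is handed in when it is done.

```bash
mkdir -p pics; ls
python3 - <<'E'
from station import *
import cv2,json
s=sense(); print(s)
for n in("scene","top","wrist"):
    im=camera(n); cv2.imwrite(f"pics/{n}0.png",im); print(n,get_calibration(n))
print(pinch_z)
for n in("top","scene"):
    for t in "tiffin_mid jar_mid box_mid round_board square_slab oblong_board bamboo_tray tumbler katori mortar".split():
        print(n,t,[(round(d['confidence'],2),[round(float(v)) for v in d['point']]) for d in mark_of(t,n)][:3])
print(sense()['clock'])
E
```

```text
pics
{'clock': 0.0, 'q': array([ 1.06690754e+00,  3.59490588e-01,  1.51142411e+00,  2.24218679e-05,
        1.27252158e+00, -1.15107978e-01]), 'qvel': array([-1.20141743e-03,  6.53243554e-04, -5.29800702e-05,  7.61609671e-04,
       -1.03258189e-03, -1.76385547e-03]), 'joint_efforts': array([ 8.84181482e-04, -5.15378165e+01, -2.70723832e+01,  6.74523041e-02,
        3.51129030e-02, -1.44344476e-04]), 'eef_pos': array([0.22706926, 0.55455033, 0.18602142]), 'eef_rot': array([ 1.93171619e-01,  9.81164551e-01, -8.74749313e-04, -2.90969801e-04]), 'wrist_force': array([-0.64329632,  0.41502723, -0.50080909]), 'torque': array([-0.00431231, -0.00838237, -0.02419954]), 'opening': 0.08803070902888073}
scene {'fx': 403.83448342182623, 'fy': 403.83448342182623, 'cx': 320.90015885087666, 'cy': 195.4704827471988, 'rvec': array([ 2.34454429,  0.71599641, -0.23774864]), 'tvec': array([-0.40570845, -0.18180423,  1.30057059])}
top {'fx': 441.43711774994574, 'fy': 441.43711774994574, 'cx': 317.55189702799674, 'cy': 194.08792882613997, 'rvec': array([ 2.16436253, -2.19719558,  0.11248922]), 'tvec': arra
[... 595 characters left out ...]
), (0.7, [255, 220])]
top box_mid [(0.97, [467, 211]), (0.53, [185, 208])]
top round_board []
top square_slab []
top oblong_board [(0.8, [194, 208])]
top bamboo_tray [(0.83, [257, 159])]
top tumbler [(0.71, [334, 216])]
top katori [(0.66, [194, 115])]
top mortar [(0.49, [468, 214])]
scene tiffin_mid [(0.87, [342, 241])]
scene jar_mid [(0.84, [332, 150]), (0.61, [365, 122])]
scene box_mid [(0.83, [212, 275])]
scene round_board [(0.58, [217, 292])]
scene square_slab [(0.88, [340, 255])]
scene oblong_board []
scene bamboo_tray []
scene tumbler [(0.69, [297, 208]), (0.46, [214, 279]), (0.23, [362, 139])]
scene katori [(0.77, [438, 168])]
scene mortar [(0.78, [312, 345]), (0.69, [337, 258])]
1.15
```

View pics/top0.png

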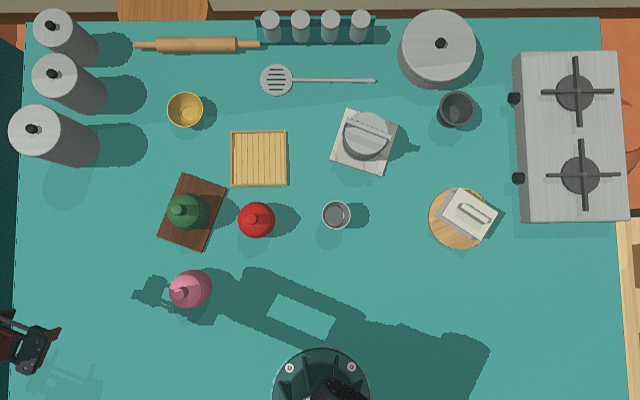

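View pics/scene0.png

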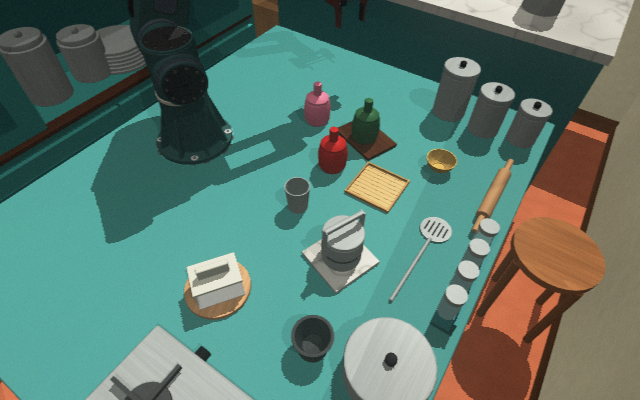

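```bash
cat > h.py <<'E'
import numpy as np,cv2
from station import *
from scipy.spatial.transform import Rotation as R
def cam(n):
    c=get_calibration(n)
    K=np.array([[c['fx'],0,c['cx']],[0,c['fy'],c['cy']],[0,0,1]])
    if n=='wrist':
        s=sense(); T=np.eye(4);T[:3,:3]=R.from_quat(s['eef_rot']).as_matrix();T[:3,3]=s['eef_pos']
        M=np.linalg.inv(T@c['hand_eye']); return K,M[:3,:3],M[:3,3]
    return K,cv2.Rodrigues(c['rvec'])[0],c['tvec']
def bp(C,p,z):
    K,Rm,t=C; d=Rm.T@np.linalg.solve(K,[p[0],p[1],1]); o=-Rm.T@t
    return o+d*(z-o[2])/d[2]
def pj(C,X):
    K,Rm,t=C; v=K@(Rm@np.asarray(X,float)+t); return v[:2]/v[2]
def tri(l):
    A=np.zeros((3,3));b=np.zeros(3)
    for C,p in l:
        K,Rm,t=C; d=Rm.T@np.linalg.solve(K,[p[0],p[1],1]);d/=np.linalg.norm(d);P=np.eye(3)-np.outer(d,d);A+=P;b+=P@(-Rm.T@t)
    return np.linalg.solve(A,b)
E
python3 - <<'E'
import cv2
t=cv2.imread('pics/top0.png');s=cv2.imread('pics/scene0.png')
def c(im,x,y,w,h,k,n): cv2.imwrite(n,cv2.resize(im[y:y+h,x:x+w],None,fx=k,fy=k,interpolation=cv2.INTER_CUBIC))
c(t,150,95,160,120,5,'pics/a.png');c(t,320,95,100,90,6,'pics/b.png');c(t,420,170,90,85,6,'pics/c.png');c(t,150,165,80,90,6,'pics/d.png')
E
python3 - <<'E'
from h import *
T=cam('top');t=cv2.imread('pics/top0.png')
hsv=cv2.cvtColor(t,cv2.COLOR_BGR2HSV)
for n,p in dict(tray=(259,158),oblong=(192,212),slab=(364,142),round=(463,217),jar=(186,210),tum=(336,214),kat=(185,110),mort=(457,108),red=(256,219)).items(): print(n,bp(T,p,0.012).round(3),hsv[p[1],p[0]])
print(hsv[150,285],hsv[195,200],hsv[160,350],hsv[240,445],hsv[150,310])
E
```

```text
tray [0.583 0.145 0.012] [ 21 104 205]
oblong [0.451 0.31  0.012] [ 70 100  87]
slab [ 0.62  -0.119  0.012] [ 60  11 165]
round [ 0.428 -0.36   0.012] [ 32  20 193]
jar [0.456 0.325 0.012] [71 96 64]
tum [ 0.441 -0.045  0.012] [ 77  20 116]
kat [0.708 0.33  0.012] [ 22 137 198]
mort [ 0.705 -0.357  0.012] [75 31 82]
red [0.431 0.153 0.012] [  2 159 114]
[ 18 131 195] [16 94 68] [ 33  14 179] [ 17 102 195] [ 86 115 164]
```

View pics/b.png

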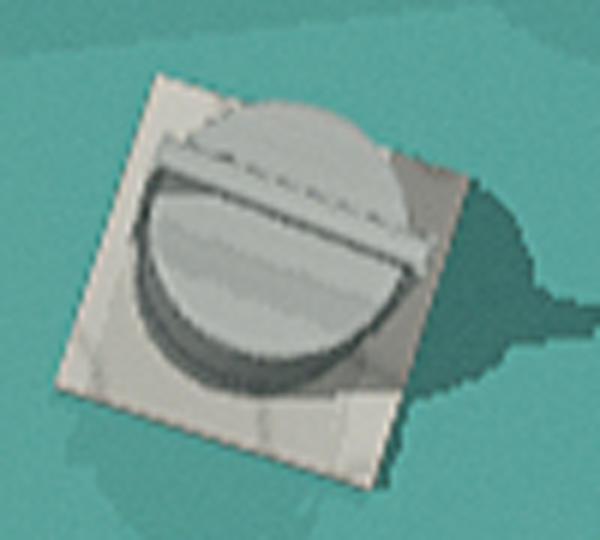

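View pics/c.png

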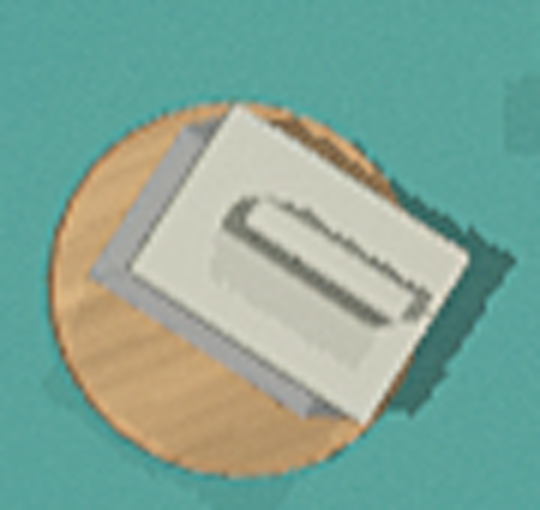

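View pics/d.png

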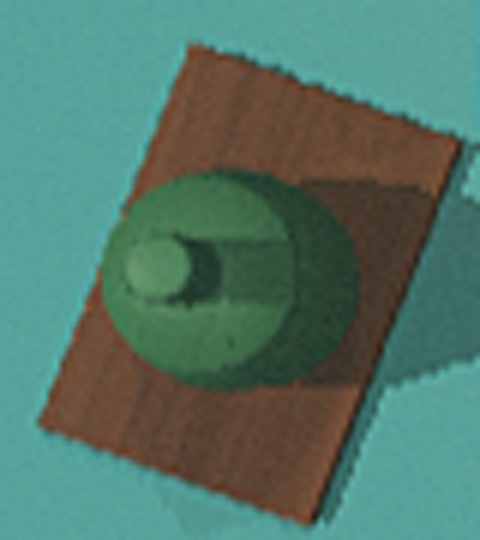

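View pics/a.png

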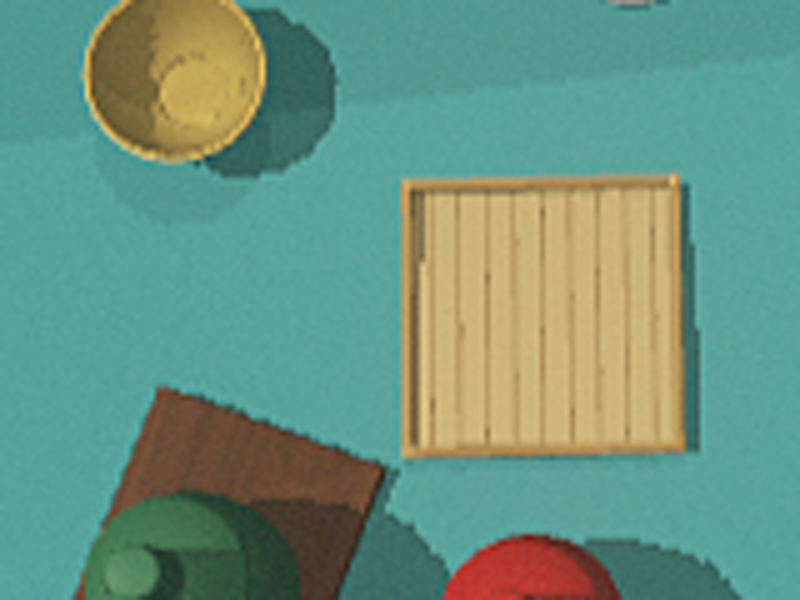

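```bash
python3 - <<'E'
from h import *
T=cam('top');S=cam('scene')
print('cam top',-T[1].T@T[2])
def o(x0,y0,k,u): return (x0+(u[0]+.5)/k-.5,y0+(u[1]+.5)/k-.5)
def quad(n,x0,y0,k,z,us):
    P=np.array([bp(T,o(x0,y0,k,u),z)[:2] for u in us]); c=P.mean(0)
    e=[P[(i+1)%4]-P[i] for i in range(4)]
    print(n,c.round(4),'sides',[round(float(np.linalg.norm(v)),4) for v in e],'ang',[round(float(np.degrees(np.arctan2(v[1],v[0]))),1) for v in e])
    return c
quad('slab',320,95,6,.012,[(160,75),(468,178),(372,490),(57,387)])
quad('obl',150,165,6,.012,[(195,45),(460,143),(310,523),(40,425)])
quad('tray',150,95,5,.010,[(402,180),(680,176),(685,450),(403,456)])
quad('boxlid',420,170,6,.082,[(237,105),(470,258),(362,422),(132,268)])
P=np.array([bp(T,o(420,170,6,u),.012)[:2] for u in [(50,275),(240,102),(240,478),(95,170),(95,390),(330,128),(355,432),(62,220),(62,335)]])
A=np.c_[2*P,np.ones(len(P))];x=np.linalg.lstsq(A,(P**2).sum(1),rcond=None)[0];print('round',x[:2].round(4),'r',np.sqrt(x[2]+x[0]**2+x[1]**2))
print('knob',bp(T,o(150,165,6,(158,268)),.156).round(4))
a,b=[bp(T,o(320,95,6,u),.152) for u in [(163,155),(430,257)]]
print('bar',a.round(4),b.round(4),(a+b)/2,np.linalg.norm(a-b),np.degrees(np.arctan2(*(b-a)[1::-1])))
print('ridge',bp(T,o(420,170,6,(335,262)),.114))
for n,l in dict(jar=[(186,209),None]).items(): pass
# check with networks, triangulate
print('net tif',bp(T,(363,135),.082),bp(S,(342,241),.082));print('net box',bp(T,(467,211),.063),bp(S,(212,275),.063));print('net jar',bp(T,(187,208),.084),bp(S,(365,122),.084))
print('slab S',bp(S,(340,255),.0),'round S',bp(S,(217,292),0.))
for n,p in dict(tum=(336,214,.085),kat=(185,110,.04),mort=(457,108,.065),red=(256,219,.08)).items(): print(n,bp(T,p[:2],p[2]).round(3))
E
python3 - <<'E'
import cv2
s=cv2.imread('pics/scene0.png')
def c(im,x,y,w,h,k,n): cv2.imwrite(n,cv2.resize(im[y:y+h,x:x+w],None,fx=k,fy=k,interpolation=cv2.INTER_CUBIC))
c(s,300,90,130,100,6,'pics/e.png');c(s,180,200,210,130,3.8,'pics/f.png')
E
```

```text
cam top [0.39161484 0.01416286 1.10334733]
slab [ 0.6218 -0.118 ] sides [0.1367, 0.1389, 0.1379, 0.1402] ang [-109.6, 161.4, 70.9, -19.1]
obl [0.4517 0.3113] sides [0.1175, 0.1663, 0.1178, 0.1674] ang [-111.1, 158.7, 69.4, -21.4]
tray [0.5849 0.1471] sides [0.1397, 0.1389, 0.1401, 0.1396] ang [-89.9, -179.5, 90.4, 0.3]
boxlid [ 0.4343 -0.3518] sides [0.107, 0.0771, 0.1056, 0.0765] ang [-124.7, 144.2, 55.0, -34.8]
round [ 0.4279 -0.351 ] r 0.07670901517306178
knob [0.4495 0.3054 0.156 ]
bar [ 0.6398 -0.0651  0.152 ] [ 0.6006 -0.1619  0.152 ] [ 0.620175   -0.11349979  0.152     ] 0.10454131073091281 -112.0513831054647
ridge [ 0.43303755 -0.35349447  0.114     ]
net tif [ 0.62257059 -0.1084237   0.082     ] [ 0.62326853 -0.11771092  0.082     ]
net box [ 0.44079893 -0.35269181  0.063     ] [ 0.42236447 -0.35086403  0.063     ]
net jar [0.45641793 0.30212069 0.084     ] [0.45245219 0.2943578  0.084     ]
slab S [ 0.6165165  -0.10725309  0.        ] round S [ 0.42941058 -0.35817312  0.        ]
tum [ 0.437 -0.041  0.085]
kat [0.7   0.322 0.04 ]
mort [ 0.69  -0.339  0.065]
red [0.429 0.144 0.08 ]
```

View pics/e.png

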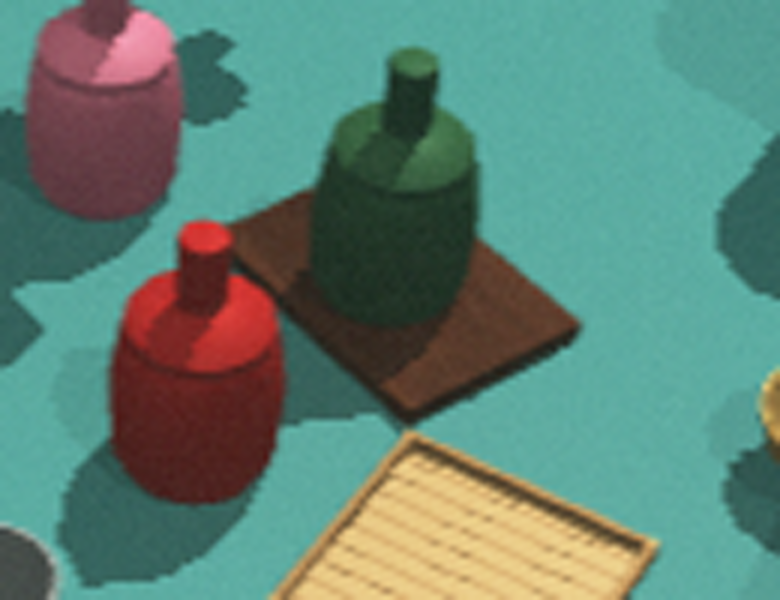

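View pics/f.png

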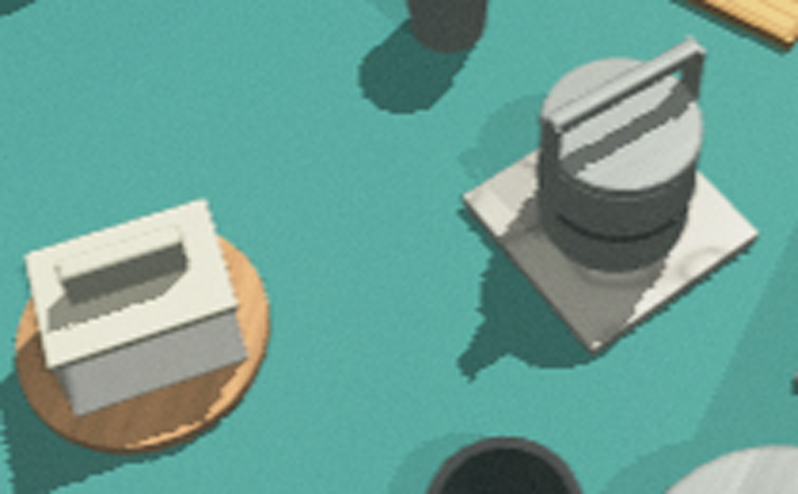

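Run:
```python
from h import *
T=cam('top');S=cam('scene')
def o(x0,y0,k,u): return (x0+(u[0]+.5)/k-.5,y0+(u[1]+.5)/k-.5)
k=o(300,90,6,(414,60)); print('knob',bp(S,k,.156),tri([(S,k),(T,o(150,165,6,(158,268)))]))
k=o(180,200,3.8,(624,87));print('bar',bp(S,k,.152),tri([(S,k),(T,o(320,95,6,(297,207)))]))
P=[bp(S,o(180,200,3.8,u),.082)[:2] for u in [(205,201),(26,256),(48,364),(239,301)]];print('lid',np.mean(P,0))
P=[bp(S,o(180,200,3.8,u),.012)[:2] for u in [(464,198),(596,348),(757,234)]];print('slab diag mid',(P[0]+P[2])/2, 'c')
P=[bp(S,o(300,90,6,u),.012)[:2] for u in [(225,225),(578,327)]];print('obl diag mid',(P[0]+P[1])/2)
s=sense();print(R.from_quat(s['eef_rot']).as_matrix().round(3))
```

```text
knob [0.44759366 0.30954067 0.156     ] [0.4495689  0.30442642 0.15983688]
bar [ 0.62192661 -0.11550665  0.152     ] [ 0.62073216 -0.11390122  0.14924842]
lid [ 0.43283128 -0.35055409]
slab diag mid [ 0.62220515 -0.11753682] c
obl diag mid [0.4510447  0.31808129]
[[-0.925  0.379 -0.   ]
 [ 0.379  0.925 -0.   ]
 [ 0.    -0.    -1.   ]]
```

```bash
cat >> h.py <<'E'
def to(x,y,z,yaw=None,p=True):
    s=sense(); Rc=R.from_quat(s['eef_rot']); M=Rc.as_matrix()
    if yaw is None: yaw=np.degrees(np.arctan2(M[1,1],M[0,1]))
    c,sn=np.cos(np.radians(yaw)),np.sin(np.radians(yaw))
    Rt=R.from_matrix(np.array([[-sn,c,0],[c,sn,0],[0,0,-1]]))
    rv=np.degrees((Rc.inv()*Rt).as_rotvec()); d=Rc.inv().apply(np.array([x,y,z])-s['eef_pos'])
    print('clk',round(s['clock'],2),'pos',s['eef_pos'].round(4),'yaw',round(float(np.degrees(np.arctan2(M[1,1],M[0,1]))),1),'F',s['wrist_force'].round(1),'open',round(s['opening'],4),'| turn',rv.round(2),'shift',d.round(4),'|d|',round(float(np.linalg.norm(d)),3))
E
python3 -c "
from h import *
to(.449,.307,.22)"
```

```text
clk 1.15 pos [0.2274 0.5552 0.1868] yaw 67.7 F [ 0.3 -0.2 -0.8] open 0.0876 | turn [-0. -0. -0.] shift [-0.2991 -0.1457 -0.0332] |d| 0.334
```

```bash
python3 -m inch '[[0,0,0,-0.04,-0.019,-0.03,0.0878],[0,0,0,-0.08,-0.038,-0.033,0.0878],[0,0,0,-0.12,-0.057,-0.033,0.0878],[0,0,0,-0.16,-0.076,-0.033,0.0878],[0,0,0,-0.2,-0.095,-0.033,0.0878]]' 60; python3 -m inch '[[0,0,0,-0.04,-0.019,0,0.0878],[0,0,0,-0.08,-0.041,0,0.0878],[0,0,0,-0.095,-0.049,0,0.0878],[0,0,0,-0.095,-0.049,0,0.0878],[0,0,0,-0.095,-0.049,0,0.0878]]'
python3 - <<'E'
from h import *
C=cam('wrist');im=camera('wrist');cv2.imwrite('pics/w1.png',im)
to(.449,.307,.22);print(pj(C,[.449,.307,.156]))
E
```

```text
clock: 1.65
eef_pos: [0.3775, 0.3902, 0.2201]
eef_rot: [0.193, 0.981, 0.0, 0.0]
wrist_force: [0.0, 0.4, 0.5]
opening: 0.0877
clock: 2.15
eef_pos: [0.4467, 0.3089, 0.2201]
eef_rot: [0.194, 0.981, 0.0, -0.0]
wrist_force: [0.7, -0.3, -0.4]
opening: 0.0879
clk 2.2 pos [0.4463 0.3094 0.2201] yaw 67.7 F [-0.8 -0.7  0.1] open 0.088 | turn [ 0.04 -0.01  0.  ] shift [-0.0034 -0.0012  0.0001] |d| 0.004
[316.87854076 203.31059781]
```

View pics/w1.png

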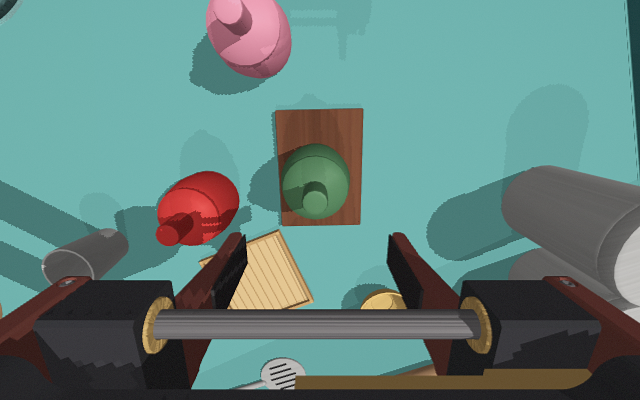

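Run:
```python
import cv2
s=cv2.imread('pics/w1.png')[100:240,260:380]
cv2.imwrite('pics/w1z.png',cv2.resize(s,None,fx=4.2,fy=4.2,interpolation=cv2.INTER_CUBIC))
```

```text
(no output)
```

View pics/w1z.png

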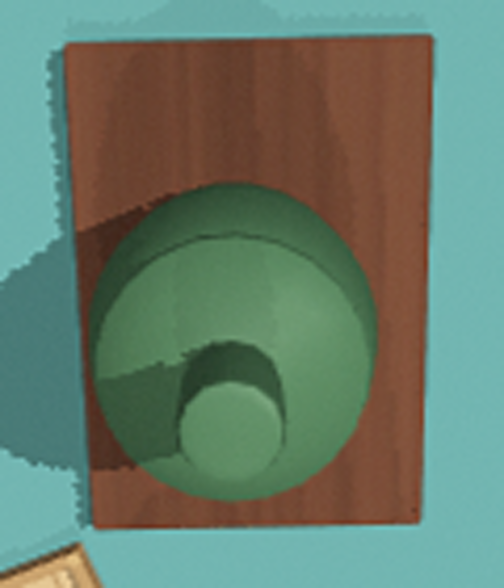

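Run:
```python
from h import *
C=cam('wrist')
o=lambda u:(260+(u[0]+.5)/4.2-.5,100+(u[1]+.5)/4.2-.5)
print(bp(C,o((231,430)),.156))
P=np.array([bp(C,o(u),.012)[:2] for u in [(66,44),(432,37),(420,522),(92,527)]]);print(P.mean(0),[np.linalg.norm(P[i]-P[i-1]) for i in range(4)])
d=P[0]-P[3]+P[1]-P[2];print(np.degrees(np.arctan2(d[1],d[0])))
to(.449,.306,.22)
```

```text
[0.44654262 0.30596983 0.156     ]
[0.44819665 0.31220657] [np.float64(0.16689263277583805), np.float64(0.11715294340465951), np.float64(0.167117608402627), np.float64(0.11860743240525216)]
158.74543900061042
clk 2.2 pos [0.4463 0.3094 0.2201] yaw 67.7 F [-0.8 -0.7  0.1] open 0.088 | turn [ 0.04 -0.01  0.  ] shift [-0.0038 -0.0021  0.0001] |d| 0.004
```

```bash
python3 -m inch '[[0,0,0,-0.003,-0.0025,0.03,0.06],[0,0,0,-0.003,-0.0025,0.06,0.06],[0,0,0,-0.003,-0.0025,0.085,0.06],[0,0,0,-0.003,-0.0025,0.097,0.06],[0,0,0,-0.003,-0.0025,0.097,0.06]]'; python3 -m inch '[[0,0,0,0,0,0,0.02],[0,0,0,0,0,0,0.01],[0,0,0,0,0,0,0.01],[0,0,0,0,0,0,0.01],[0,0,0,0,0,0,0.01]]' 40
```

```text
clock: 2.7
eef_pos: [0.4462, 0.3062, 0.1217]
eef_rot: [0.192, 0.981, -0.001, -0.002]
wrist_force: [-0.7, 0.4, -0.6]
opening: 0.0604
clock: 3.2
eef_pos: [0.4466, 0.3063, 0.1222]
eef_rot: [0.192, 0.981, -0.0, -0.001]
wrist_force: [-0.4, 0.1, -0.8]
opening: 0.0234
```

```bash
python3 -m inch '[[0,0,0,0,0,-0.005,0.0],[0,0,0,0,0,-0.01,0.0],[0,0,0,0,0,-0.02,0.0],[0,0,0,0,0,-0.03,0],[0,0,0,0,0,-0.03,0]]' 50;  python3 - <<'E'
from h import *
C=cam('wrist');im=camera('wrist');cv2.imwrite('pics/w2.png',im)
to(.585,.147,.13)
E
```

```text
clock: 3.7
eef_pos: [0.448, 0.3071, 0.1542]
eef_rot: [0.192, 0.981, 0.001, 0.0]
wrist_force: [0.8, 0.1, 0.7]
opening: -0.0001
clk 3.75 pos [0.4475 0.3068 0.1534] yaw 67.8 F [ 0.3  1.2 -0. ] open 0.0005 | turn [ 0.04 -0.03  0.  ] shift [-0.1877 -0.0961  0.0233] |d| 0.212
```

View pics/w2.png

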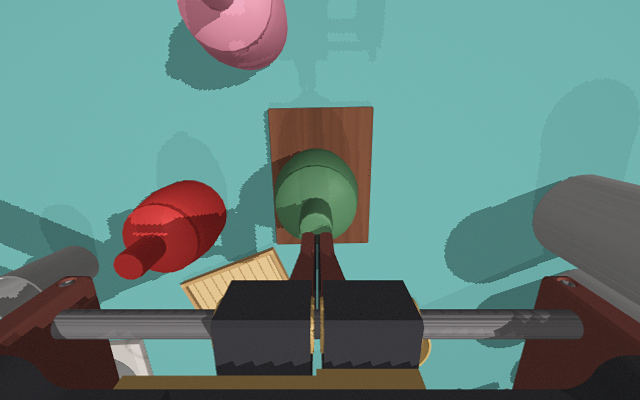

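Run:
```python
from h import *
C=cam('wrist'); s=sense()
print(pj(C,s['eef_pos']), pj(C,[.448,.306,.156]))
im=cv2.imread('pics/w2.png')
cv2.imwrite('pics/w2z.png',cv2.resize(im[100:270,250:390],None,fx=3.5,fy=3.5,interpolation=cv2.INTER_CUBIC))
print([ (round(d['confidence'],2),d['point']) for d in mark_of('jar_mid','wrist')])
```

```text
[318.16976351 226.77719896] [317.40913269 229.11420595]
[(0.95, [231.9, 8.0]), (0.86, [167.6, 231.5])]
```

View pics/w2z.png

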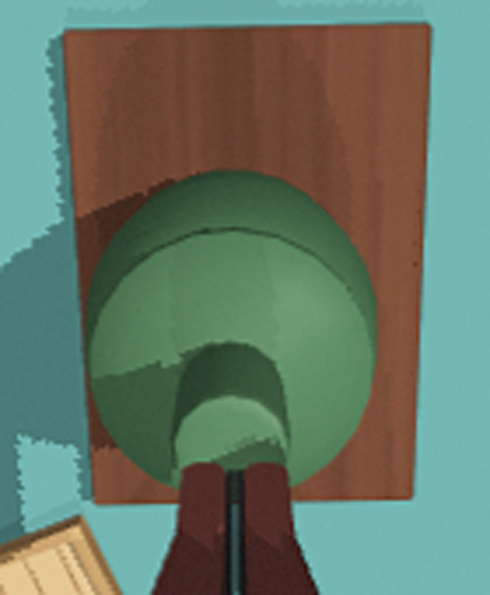

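```bash
python3 -m inch '[[0,0,0,0,0,-0.02,0.05],[0,0,0,0,0,-0.02,0.06],[0,0,0,0,0,-0.02,0.06],[0,0,0,0,0,-0.02,0.06],[0,0,0,0,0,-0.02,0.06]]' 60;  python3 - <<'E'
from h import *
C=cam('wrist');im=camera('wrist')
cv2.imwrite('pics/w3z.png',cv2.resize(im[100:270,250:390],None,fx=3.5,fy=3.5,interpolation=cv2.INTER_CUBIC))
to(.448,.306,.121)
E
```

```text
clock: 4.3
eef_pos: [0.4465, 0.3062, 0.1719]
eef_rot: [0.192, 0.981, -0.0, -0.001]
wrist_force: [-0.1, 0.1, -0.3]
opening: 0.0367
clk 4.35 pos [0.4465 0.3063 0.172 ] yaw 67.8 F [-0.3  1.1  1.2] open 0.041 | turn [-0.07 -0.12 -0.  ] shift [-0.0016  0.0004  0.051 ] |d| 0.051
```

View pics/w3z.png

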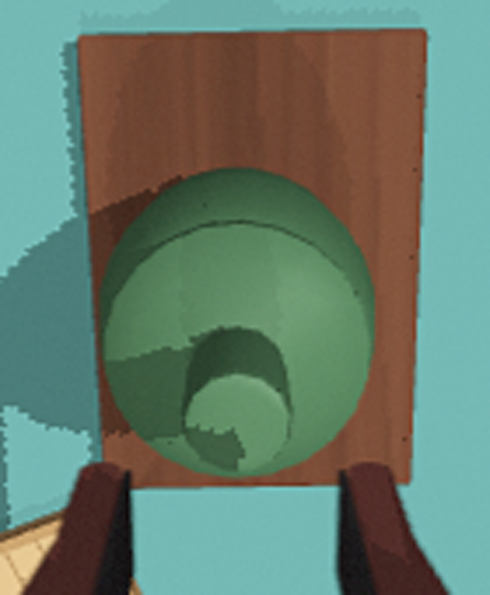

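Run:
```python
from h import *
C=cam('wrist'); s=sense()
for z in (.12,.14,.156,.17): print(bp(C,(317.6,221.3),z).round(4))
print(pj(C,s['eef_pos']))
M=C
T=np.eye(4);T[:3,:3]=R.from_quat(s['eef_rot']).as_matrix();T[:3,3]=s['eef_pos']
for y in(-.02,.02): print(pj(C,(T@[0,y,0,1])[:3]))
im=camera('scene');cv2.imwrite('pics/s3.png',cv2.resize(im[60:200,270:450],None,fx=4.2,fy=4.2,interpolation=cv2.INTER_CUBIC))
```

```text
[0.4615 0.2998 0.12  ]
[0.4541 0.3028 0.14  ]
[0.4482 0.3051 0.156 ]
[0.4431 0.3072 0.17  ]
[318.16861697 226.77743933]
[291.18868381 226.77199174]
[345.15102967 226.78288743]
```

View pics/s3.png

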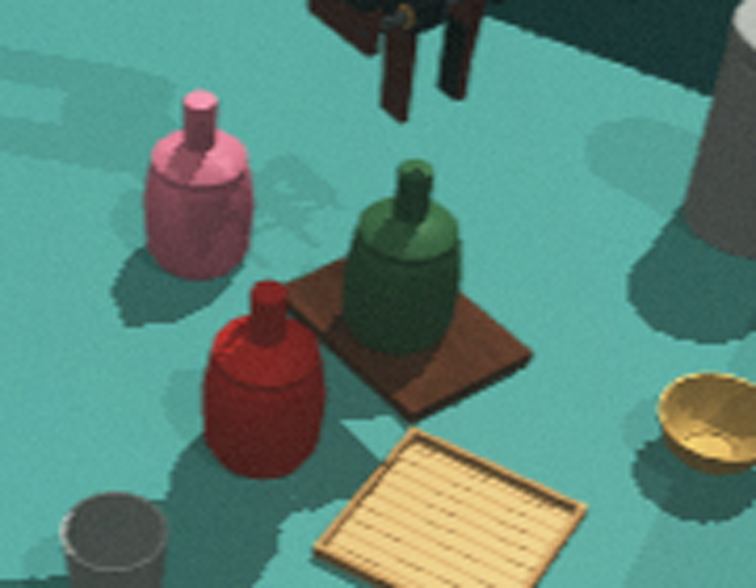

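Run:
```python
from h import *
S=cam('scene'); s=sense()
print(pj(S,s['eef_pos']),pj(S,[.448,.306,.156]))
print(tri([(S,(371.2,85.5)),(cam('wrist'),(318.2,232))]))
print('knob tri',tri([(S,(270+414/4.2,60+165/4.2)),(cam('wrist'),(317.6,221.3))]))
```

```text
[368.36105238  95.45582801] [368.11909152 100.22763726]
[0.44346129 0.311997   0.20062188]
knob tri [0.4480452  0.30610833 0.15912936]
```

Run:
```python
from h import *
s=sense();Rm=R.from_quat(s['eef_rot']).as_matrix();p=s['eef_pos']
for n in('scene','wrist','top'):
    im=camera(n); C=cam(n)
    c=pj(C,p); x0,y0=int(c[0]-60),max(0,int(c[1]-60)); k=6
    z=cv2.resize(im[y0:y0+90,x0:x0+120],None,fx=k,fy=k,interpolation=cv2.INTER_CUBIC)
    for dz,col in((0,(0,0,255)),(-.02,(0,255,255)),(-.04,(255,0,255))):
        for dy in(-.021,.021):
            for dx in (-.01,.01):
                q=pj(C,p+Rm@[dx,dy,dz]); cv2.circle(z,(int((q[0]-x0+.5)*k),int((q[1]-y0+.5)*k)),4,col,-1)
    cv2.imwrite(f'pics/o_{n}.png',z)
```

```text
(no output)
```

View pics/o_scene.png

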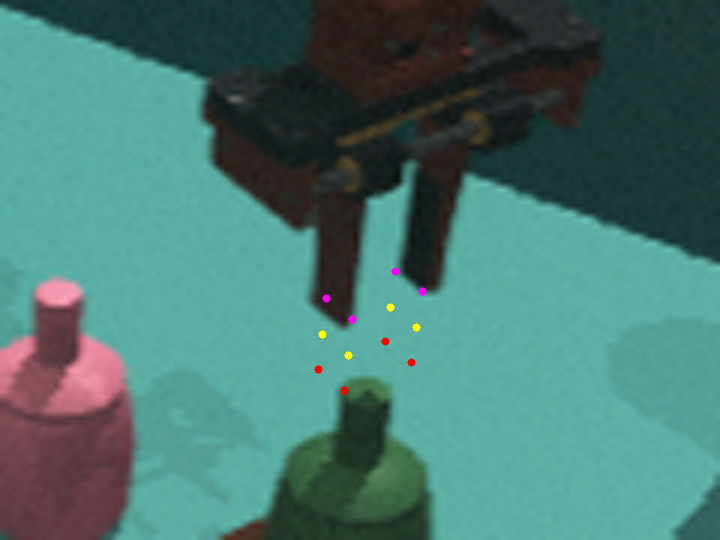

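View pics/o_wrist.png

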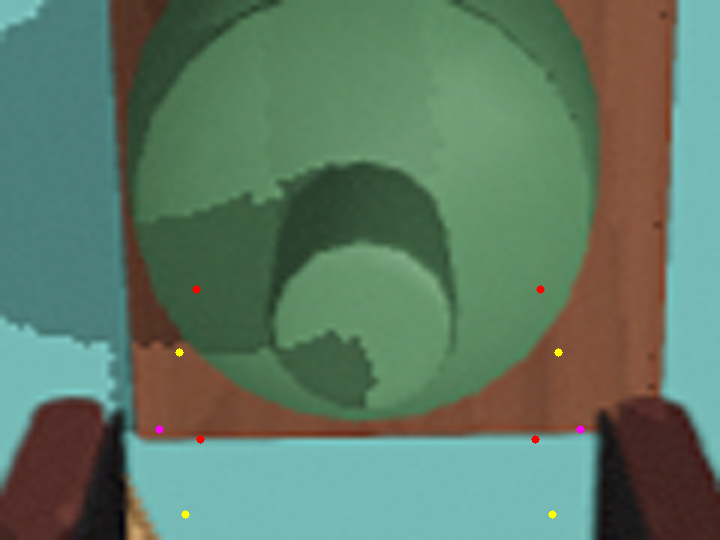

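```bash
python3 -m inch '[[0,0,0,-0.002,0,0.015,0.06],[0,0,0,-0.002,0,0.03,0.06],[0,0,0,-0.002,0,0.045,0.06],[0,0,0,-0.002,0,0.06,0.06],[0,0,0,-0.002,0,0.06,0.06]]' 60; python3 -m inch '[[0,0,0,0,0,0.01,0.06],[0,0,0,0,0,0.01,0.06]]' 60
python3 - <<'E'
from h import *
im=camera('scene');cv2.imwrite('pics/s4.png',cv2.resize(im[60:180,300:430],None,fx=5,fy=5,interpolation=cv2.INTER_CUBIC))
to(.448,.306,.088)
E
```

```text
clock: 5.05
eef_pos: [0.4471, 0.3049, 0.1107]
eef_rot: [0.192, 0.981, -0.001, -0.002]
wrist_force: [-1.2, 0.1, 0.1]
opening: 0.0601
clock: 5.25
eef_pos: [0.4464, 0.3045, 0.0998]
eef_rot: [0.192, 0.981, -0.002, -0.003]
wrist_force: [0.2, 0.9, 0.3]
opening: 0.0603
clk 5.3 pos [0.4467 0.3047 0.1004] yaw 67.8 F [ 0.1 -0.2  0.3] open 0.0599 | turn [-0.23 -0.27 -0.  ] shift [-0.0007  0.0017  0.0124] |d| 0.013
```

View pics/s4.png

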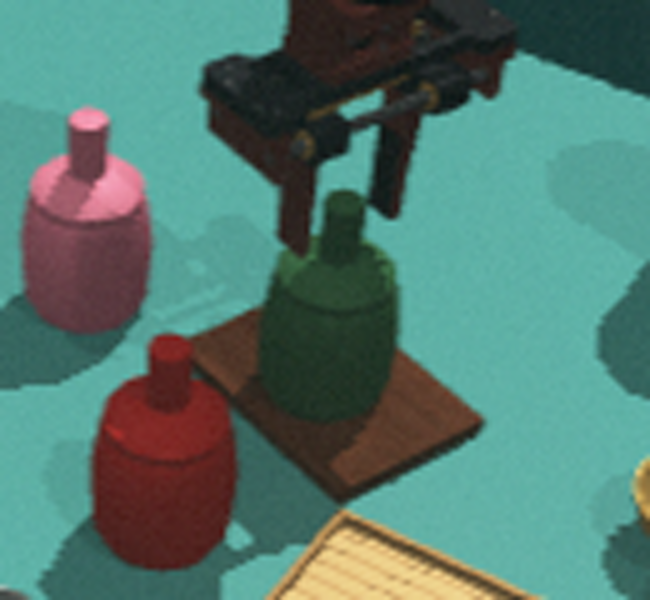

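```bash
python3 -m inch '[[0,0,0,0,0.001,0.006,0.06],[0,0,0,0,0.001,0.011,0.06]]'; python3 -m inch '[[0,0,0,0,0,0,0.02],[0,0,0,0,0,0,0.0],[0,0,0,0,0,0,0.0],[0,0,0,0,0,0,0.0],[0,0,0,0,0,0,0.0]]' 50;python3 -m inch '[[0,0,0,0,0,0,0.0],[0,0,0,0,0,0,0.0]]' 50
```

```text
clock: 5.5
eef_pos: [0.4475, 0.306, 0.0895]
eef_rot: [0.192, 0.981, -0.001, -0.002]
wrist_force: [-0.3, -0.3, 0.3]
opening: 0.0599
clock: 6.0
eef_pos: [0.4477, 0.306, 0.0896]
eef_rot: [0.192, 0.981, -0.001, -0.002]
wrist_force: [0.1, 0.2, 1.3]
opening: 0.0253
clock: 6.2
eef_pos: [0.4477, 0.306, 0.0897]
eef_rot: [0.192, 0.981, -0.001, -0.002]
wrist_force: [0.8, -0.1, -1.0]
opening: 0.0258
```

```bash
python3 -m inch '[[0,0,0,0,0,-0.005,0],[0,0,0,0,0,-0.015,0],[0,0,0,0,0,-0.03,0],[0,0,0,0,0,-0.045,0],[0,0,0,0,0,-0.05,0]]' 60
python3 - <<'E'
from h import *
im=camera('scene');cv2.imwrite('pics/s5.png',cv2.resize(im[40:220,270:450],None,fx=3,fy=3,interpolation=cv2.INTER_CUBIC))
to(.585,.147,.14)
E
```

```text
clock: 6.7
eef_pos: [0.4489, 0.3066, 0.1417]
eef_rot: [0.192, 0.981, -0.0, -0.001]
wrist_force: [1.5, -0.2, -2.8]
opening: 0.0252
clk 6.75 pos [0.449  0.3067 0.1417] yaw 67.8 F [-0.5 -0.1 -3.2] open 0.0253 | turn [-0.03 -0.09 -0.  ] shift [-0.1862 -0.0965  0.0014] |d| 0.21
```

View pics/s5.png

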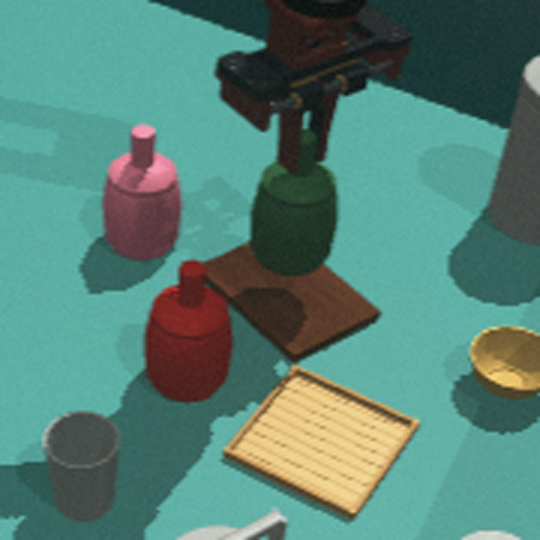

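```bash
python3 -m inch '[[0,0,0,-0.015,-0.008,0,0],[0,0,0,-0.035,-0.018,0,0],[0,0,0,-0.055,-0.0285,0,0],[0,0,0,-0.08,-0.0415,0,0],[0,0,0,-0.105,-0.054,0,0]]' 60; python3 -m inch '[[0,0,0,-0.025,-0.0125,0,0],[0,0,0,-0.045,-0.023,0,0],[0,0,0,-0.065,-0.034,0,0],[0,0,0,-0.078,-0.04,0,0],[0,0,0,-0.081,-0.0425,0,0]]' 60; python3 -m inch '[[0,0,0,0,0,0,0],[0,0,0,0,0,0,0]]' 60
python3 - <<'E'
from h import *
im=camera('scene');cv2.imwrite('pics/s6.png',cv2.resize(im[80:260,270:450],None,fx=3,fy=3,interpolation=cv2.INTER_CUBIC))
to(.585,.147,.083)
E
```

```text
clock: 7.25
eef_pos: [0.5258, 0.2162, 0.141]
eef_rot: [0.192, 0.981, -0.0, -0.001]
wrist_force: [-0.0, 0.3, -2.9]
opening: 0.0255
clock: 7.75
eef_pos: [0.5857, 0.1452, 0.1405]
eef_rot: [0.193, 0.981, -0.0, -0.001]
wrist_force: [-0.2, 0.0, -2.1]
opening: 0.0253
clock: 7.95
eef_pos: [0.5848, 0.1458, 0.1402]
eef_rot: [0.193, 0.981, -0.0, -0.002]
wrist_force: [-0.5, 0.2, -3.5]
opening: 0.0252
clk 8.0 pos [0.5848 0.146  0.1403] yaw 67.8 F [-0.6 -0.4 -3.4] open 0.0252 | turn [-0.08 -0.19 -0.  ] shift [-0.      0.0011  0.0573] |d| 0.057
```

View pics/s6.png

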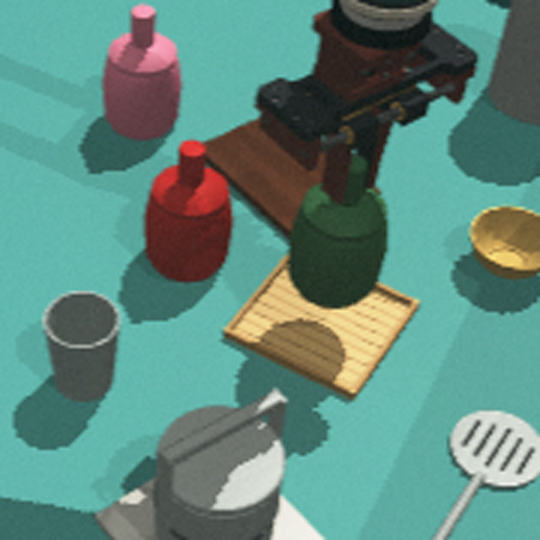

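```bash
python3 -m inch '[[0,0,0,0,0.001,0.012,0],[0,0,0,0,0.001,0.026,0],[0,0,0,0,0.001,0.04,0],[0,0,0,0,0.001,0.05,0],[0,0,0,0,0.001,0.053,0]]' 60; python3 -m inch '[[0,0,0,0,0,0.002,0],[0,0,0,0,0,0.004,0],[0,0,0,0,0,0.005,0],[0,0,0,0,0,0.006,0]]' 60
```

```text
clock: 8.5
eef_pos: [0.5833, 0.1468, 0.0851]
eef_rot: [0.192, 0.981, -0.001, -0.003]
wrist_force: [-1.7, -0.4, -4.0]
opening: 0.0249
clock: 8.9
eef_pos: [0.5836, 0.1467, 0.0817]
eef_rot: [0.192, 0.981, -0.001, -0.003]
wrist_force: [-8.3, -0.7, 22.0]
opening: 0.0251
```

Contact (22 N up). Release and rise.

```bash
python3 -m inch '[[0,0,0,0,0,-0.001,0.03],[0,0,0,0,0,-0.001,0.05],[0,0,0,0,0,-0.001,0.06],[0,0,0,0,0,-0.001,0.06],[0,0,0,0,0,-0.001,0.06]]' 40; python3 -m inch '[[0,0,0,0,0,-0.02,0.06],[0,0,0,0,0,-0.05,0.06],[0,0,0,0,0,-0.1,0.06],[0,0,0,0,0,-0.14,0.06],[0,0,0,0,0,-0.16,0.0878]]';  python3 - <<'E'
from h import *
im=camera('scene');cv2.imwrite('pics/s7.png',cv2.resize(im[80:260,270:450],None,fx=3,fy=3,interpolation=cv2.INTER_CUBIC))
im=camera('top');cv2.imwrite('pics/t7.png',im)
to(.433,-.352,.24,-34.7)
E
```

```text
clock: 9.4
eef_pos: [0.5837, 0.1467, 0.0826]
eef_rot: [0.192, 0.981, -0.001, -0.003]
wrist_force: [-0.5, 0.0, -0.4]
opening: 0.0584
clock: 9.9
eef_pos: [0.5866, 0.1471, 0.2466]
eef_rot: [0.192, 0.981, 0.0, -0.0]
wrist_force: [-0.0, 0.3, 0.2]
opening: 0.0652
clk 10.0 pos [0.5871 0.1472 0.2462] yaw 67.8 F [-0.2  1.  -0.6] open 0.0727 | turn [ 5.0000e-02 -1.0000e-02  1.0251e+02] shift [-0.0458 -0.5204  0.0059] |d| 0.522
```

View pics/s7.png

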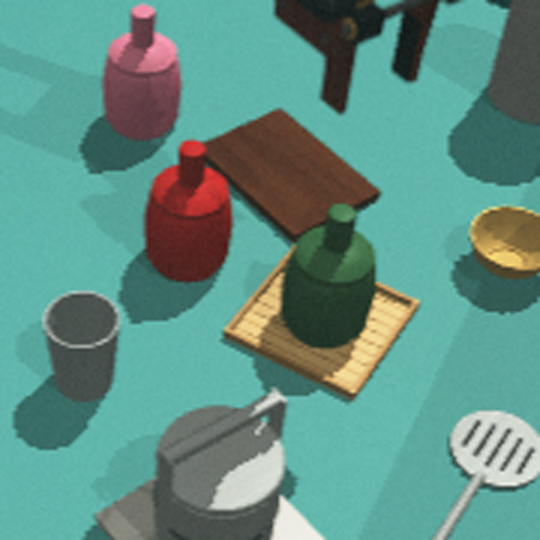

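```bash
python3 -m inch '[[0,0,8.5,-0.004,-0.043,0,0.0878],[0,0,17,-0.008,-0.086,0,0.0878],[0,0,25.5,-0.012,-0.13,0,0.0878],[0,0,34,-0.016,-0.173,0,0.0878],[0,0,42.5,-0.02,-0.217,0,0.0878]]'; python3 -c "
from h import *
to(.433,-.352,.24,-34.7)"
```

```text
clock: 10.5
eef_pos: [0.5219, -0.0625, 0.2441]
eef_rot: [0.537, 0.843, -0.0, -0.001]
wrist_force: [0.0, -0.9, 0.3]
opening: 0.0879
clk 10.5 pos [ 0.5219 -0.0625  0.2441] yaw 25.0 F [ 0.  -0.9  0.3] open 0.0879 | turn [-1.300e-01 -5.000e-02  5.969e+01] shift [-0.2249 -0.2029  0.004 ] |d| 0.303
```

```bash
python3 -m inch '[[0,0,8.5,-0.032,-0.029,0,0.0878],[0,0,17,-0.064,-0.058,0,0.0878],[0,0,25.5,-0.096,-0.087,0,0.0878],[0,0,34,-0.128,-0.116,0,0.0878],[0,0,42.5,-0.16,-0.145,0,0.0878]]'; python3 -c "
from h import *
to(.433,-.352,.24,-34.7)"
```

```text
clock: 11.0
eef_pos: [0.4563, -0.2696, 0.242]
eef_rot: [0.808, 0.589, -0.001, -0.002]
wrist_force: [-0.0, -1.5, 0.3]
opening: 0.0879
clk 11.0 pos [ 0.4563 -0.2696  0.242 ] yaw -17.9 F [-0.  -1.5  0.3] open 0.0879 | turn [-0.3  -0.04 16.83] shift [-0.0856  0.0031  0.0019] |d| 0.086
```

```bash
python3 -m inch '[[0,0,8.4,-0.03,0.001,0,0.0878],[0,0,16.8,-0.06,0.002,0.02,0.0878],[0,0,16.8,-0.0856,0.003,0.04,0.0878],[0,0,16.8,-0.0856,0.003,0.04,0.0878],[0,0,16.8,-0.0856,0.003,0.04,0.0878]]'
python3 - <<'E'
from h import *
C=cam('wrist');im=camera('wrist');cv2.imwrite('pics/w8.png',im)
to(.433,-.352,.1,-34.7)
print(pj(C,[.433,-.352,.114]))
E
```

```text
clock: 11.5
eef_pos: [0.4317, -0.3509, 0.2001]
eef_rot: [0.886, 0.464, -0.002, -0.004]
wrist_force: [-0.4, 0.2, 0.4]
opening: 0.0876
clk 11.55 pos [ 0.4325 -0.3508  0.2011] yaw -34.7 F [0.5 0.2 1. ] open 0.0879 | turn [-0.42 -0.06  0.02] shift [-0.0008  0.0018  0.101 ] |d| 0.101
[319.15791179 192.82598856]
```

View pics/w8.png

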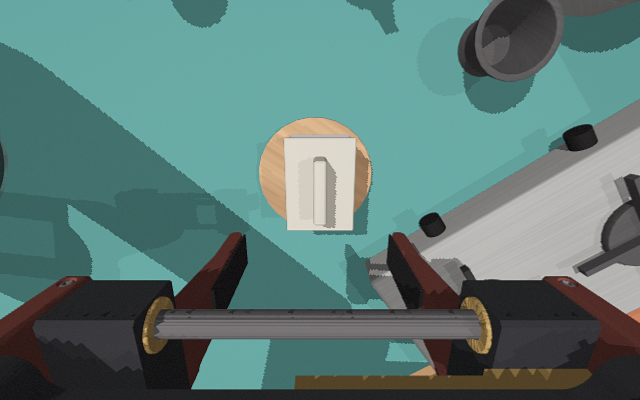

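```bash
python3 -m inch '[[-0.4,0,0,0,0.0015,0.02,0.045],[-0.4,0,0,0,0.0015,0.05,0.045],[-0.4,0,0,0,0.0015,0.08,0.045],[-0.4,0,0,0,0.0015,0.11,0.045],[-0.4,0,0,0,0.0015,0.135,0.045]]';python3 -m inch '[[0,0,0,0,0,0.005,0.045],[0,0,0,0,0,0.01,0.045]]'
python3 - <<'E'
from h import *
im=camera('scene');cv2.imwrite('pics/s9.png',cv2.resize(im[180:340,130:300],None,fx=3.5,fy=3.5,interpolation=cv2.INTER_CUBIC))
to(.433,-.352,.05,-34.7)
E
```

```text
clock: 12.05
eef_pos: [0.4337, -0.3496, 0.0655]
eef_rot: [0.885, 0.465, 0.001, -0.0]
wrist_force: [0.8, 0.5, -0.7]
opening: 0.0514
clock: 12.25
eef_pos: [0.4344, -0.3486, 0.0558]
eef_rot: [0.885, 0.466, 0.001, -0.0]
wrist_force: [-0.1, 1.0, 0.1]
opening: 0.0452
clk 12.3 pos [ 0.4344 -0.349   0.0557] yaw -34.5 F [-0.2  0.2  0.2] open 0.045 | turn [ 0.04 -0.08  0.2 ] shift [-0.0033  0.0006  0.0057] |d| 0.007
```

View pics/s9.png

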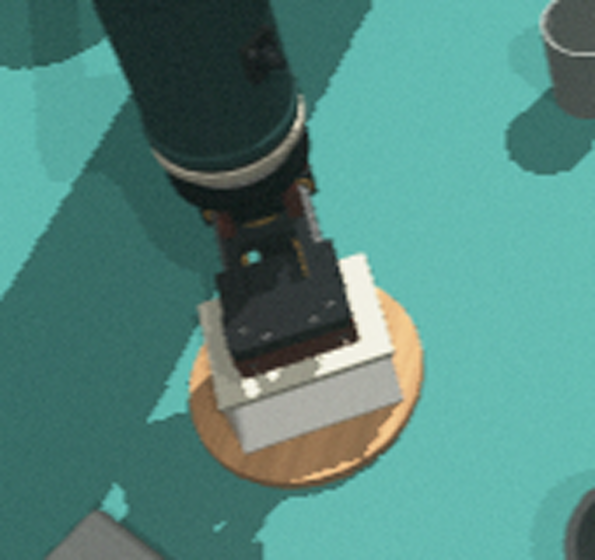

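```bash
python3 -m inch '[[0,0,0,-0.003,0.0005,0.002,0.045],[0,0,0,-0.003,0.0005,0.003,0.045]]'; python3 -m inch '[[0,0,0,0,0,0,0.02],[0,0,0,0,0,0,0],[0,0,0,0,0,0,0],[0,0,0,0,0,0,0],[0,0,0,0,0,0,0]]' 45;python3 -m inch '[[0,0,0,0,0,0,0.0],[0,0,0,0,0,0,0.0]]' 50; python3 -c "
from h import *
to(.433,-.352,.05,-34.7)"
```

```text
clock: 12.5
eef_pos: [0.434, -0.3527, 0.0539]
eef_rot: [0.885, 0.466, 0.001, 0.001]
wrist_force: [-0.3, 0.4, 0.2]
opening: 0.0447
clock: 13.0
eef_pos: [0.4338, -0.3526, 0.0538]
eef_rot: [0.885, 0.466, 0.001, 0.001]
wrist_force: [-0.6, -0.0, -1.2]
opening: 0.0134
clock: 13.2
eef_pos: [0.4338, -0.3526, 0.0538]
eef_rot: [0.885, 0.466, 0.001, 0.001]
wrist_force: [0.7, 1.2, 1.3]
opening: 0.0135
clk 13.2 pos [ 0.4338 -0.3526  0.0538] yaw -34.5 F [0.7 1.2 1.3] open 0.0135 | turn [ 0.16 -0.05  0.21] shift [ 0.     -0.001   0.0038] |d| 0.004
```

```bash
python3 -m inch '[[0,0,0,0,0,-0.005,0],[0,0,0,0,0,-0.02,0],[0,0,0,0,0,-0.045,0],[0,0,0,0,0,-0.07,0],[0,0,0,0,0,-0.095,0]]' 50;python3 -m inch '[[0,0,0,0,0,-0.025,0],[0,0,0,0,0,-0.05,0],[0,0,0,0,0,-0.07,0],[0,0,0,0,0,-0.08,0],[0,0,0,0,0,-0.08,0]]';  python3 - <<'E'
from h import *
im=camera('scene');cv2.imwrite('pics/s10.png',cv2.resize(im[100:340,100:420],None,fx=2.4,fy=2.4,interpolation=cv2.INTER_CUBIC))
im=camera('top');cv2.imwrite('pics/t10.png',im)
to(.45,.312,.235,68.7)
E
```

```text
clock: 13.7
eef_pos: [0.4332, -0.3522, 0.1497]
eef_rot: [0.885, 0.466, 0.001, 0.001]
wrist_force: [0.7, -0.7, -1.8]
opening: 0.0137
clock: 14.2
eef_pos: [0.4337, -0.3527, 0.2311]
eef_rot: [0.885, 0.466, 0.001, 0.002]
wrist_force: [0.7, -0.4, -1.8]
opening: 0.0138
clk 14.3 pos [ 0.4326 -0.3517  0.2289] yaw -34.5 F [ 0.4 -0.2 -2. ] open 0.0138 | turn [ 1.0000e-01 -0.0000e+00 -1.0319e+02] shift [ 0.5569 -0.3615 -0.0058] |d| 0.664
```

View pics/s10.png

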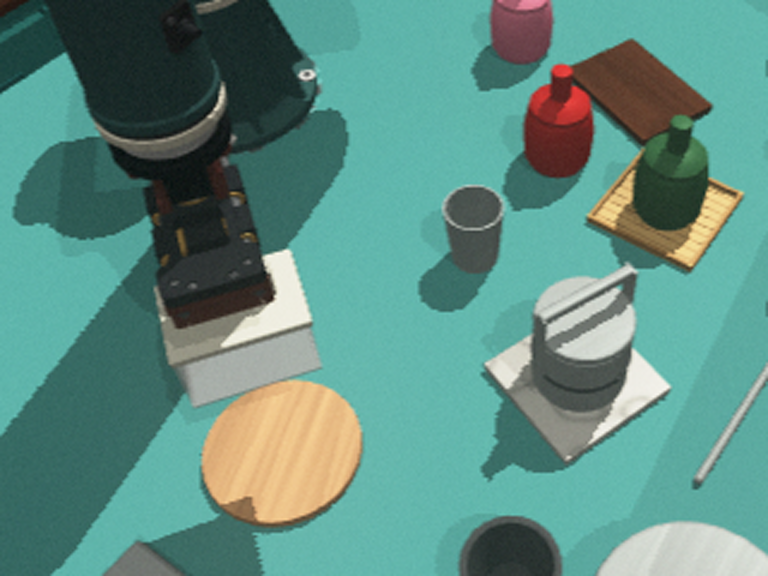

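View pics/t10.png

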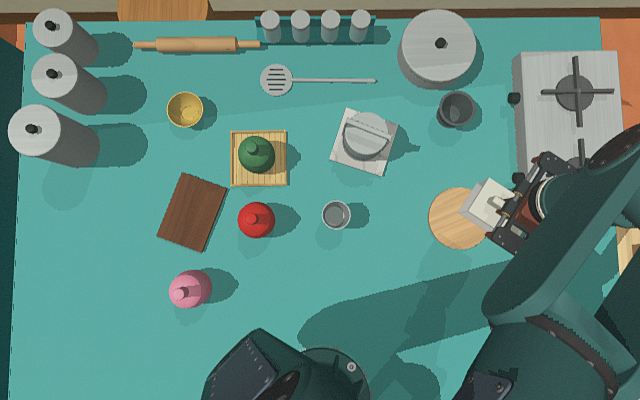

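```bash
python3 -m inch '[[0,0,-2,0.01,-0.0065,-0.002,0],[0,0,-6,0.029,-0.019,-0.004,0],[0,0,-11,0.054,-0.035,-0.006,0],[0,0,-16,0.079,-0.051,-0.006,0],[0,0,-21,0.104,-0.0675,-0.006,0]]' 50; python3 -c "
from h import *
to(.45,.312,.235,68.7)"
```

```text
clock: 14.8
eef_pos: [0.4349, -0.2254, 0.2338]
eef_rot: [0.784, 0.621, 0.001, -0.001]
wrist_force: [-0.6, 0.9, -2.0]
opening: 0.0137
clk 14.8 pos [ 0.4349 -0.2254  0.2338] yaw -13.2 F [-0.6  0.9 -2. ] open 0.0137 | turn [ 5.000e-02 -1.400e-01 -8.191e+01] shift [ 5.266e-01 -1.081e-01  1.000e-04] |d| 0.538
```

```bash
python3 -m inch '[[0,0,-5,0.03,-0.006,0,0],[0,0,-10,0.06,-0.0123,0,0],[0,0,-15,0.09,-0.0185,0,0],[0,0,-20,0.12,-0.0246,0,0],[0,0,-25,0.15,-0.0308,0,0]]' 50; python3 -c "
from h import *
to(.45,.312,.235,68.7)"
```

```text
clock: 15.3
eef_pos: [0.4378, -0.0701, 0.2331]
eef_rot: [0.629, 0.778, 0.0, -0.002]
wrist_force: [0.0, 0.3, -2.4]
opening: 0.0136
clk 15.3 pos [ 0.4378 -0.0701  0.2331] yaw 12.1 F [ 0.   0.3 -2.4] open 0.0136 | turn [ 1.000e-02 -2.500e-01 -5.661e+01] shift [ 0.3711  0.092  -0.0006] |d| 0.382
```

```bash
python3 -m inch '[[0,0,-5,0.03,0.0075,0,0],[0,0,-10,0.06,0.015,0,0],[0,0,-15,0.09,0.0224,0,0],[0,0,-20,0.12,0.03,0,0],[0,0,-25,0.15,0.0373,0,0]]' 50; python3 -c "
from h import *
to(.45,.312,.235,68.7)"
```

```text
clock: 15.8
eef_pos: [0.4412, 0.0862, 0.2326]
eef_rot: [0.443, 0.896, 0.001, -0.003]
wrist_force: [-0.0, 0.4, -1.5]
opening: 0.0137
clk 15.8 pos [0.4412 0.0862 0.2326] yaw 37.4 F [-0.   0.4 -1.5] open 0.0137 | turn [ -0.    -0.34 -31.3 ] shift [ 0.1741  0.1442 -0.0016] |d| 0.226
```

```bash
python3 -m inch '[[0,0,-5,0.023,0.0193,-0.002,0],[0,0,-10,0.046,0.0386,-0.002,0],[0,0,-15,0.069,0.058,-0.002,0],[0,0,-20,0.09,0.0752,-0.002,0],[0,0,-25,0.11,0.0915,-0.002,0]]' 50; python3 -c "
from h import *
to(.45,.312,.15,68.7)"
```

```text
clock: 16.3
eef_pos: [0.4454, 0.2305, 0.234]
eef_rot: [0.236, 0.972, 0.001, -0.004]
wrist_force: [0.2, 0.0, -1.9]
opening: 0.0134
clk 16.3 pos [0.4454 0.2305 0.234 ] yaw 62.7 F [ 0.2  0.  -1.9] open 0.0134 | turn [-0.02 -0.45 -5.96] shift [0.0325 0.0746 0.0842] |d| 0.117
```

```bash
python3 -m inch '[[0,-0.4,-3,0.009,0.02,0,0],[0,-0.4,-5,0.018,0.042,0.01,0],[0,-0.4,-6,0.026,0.061,0.03,0],[0,-0.4,-6,0.031,0.071,0.05,0],[0,-0.4,-6,0.0325,0.0746,0.07,0]]' 50;python3 -m inch '[[0,0,0,0,0,0,0],[0,0,0,0,0,0,0]]'
python3 - <<'E'
from h import *
C=cam('wrist');im=camera('wrist');cv2.imwrite('pics/w11.png',im)
im=camera('scene');cv2.imwrite('pics/s11.png',cv2.resize(im[40:240,270:450],None,fx=3,fy=3,interpolation=cv2.INTER_CUBIC))
to(.45,.312,.15,68.7)
E
```

```text
clock: 16.8
eef_pos: [0.4485, 0.3132, 0.1624]
eef_rot: [0.183, 0.983, -0.0, -0.001]
wrist_force: [0.5, -0.6, -1.4]
opening: 0.014
clock: 17.0
eef_pos: [0.4468, 0.3129, 0.1615]
eef_rot: [0.182, 0.983, -0.001, -0.003]
wrist_force: [0.3, -0.6, -0.8]
opening: 0.0138
clk 17.1 pos [0.4485 0.3132 0.163 ] yaw 68.9 F [ 0.4 -0.7 -1.3] open 0.0138 | turn [-0.05 -0.13  0.24] shift [-0.0019 -0.0005  0.013 ] |d| 0.013
```

View pics/w11.png

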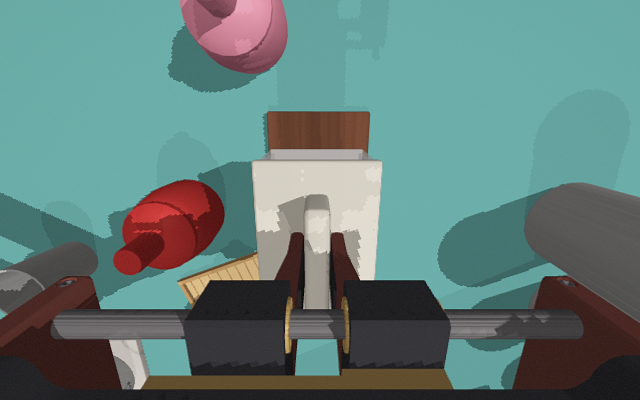

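View pics/s11.png

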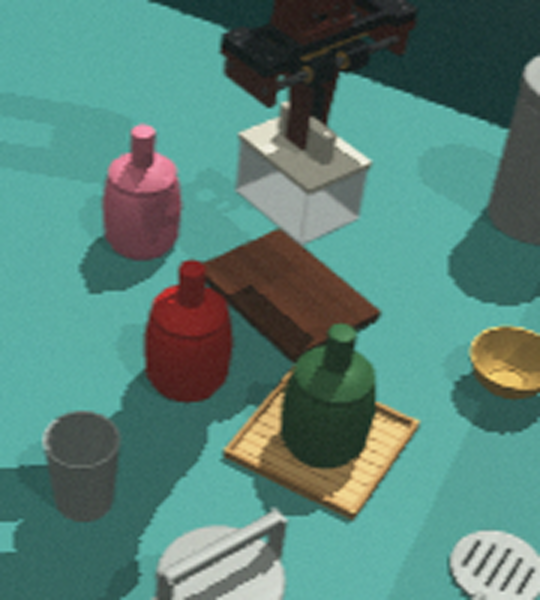

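Run:
```python
from h import *
C=cam('wrist');s=sense();Rm=R.from_quat(s['eef_rot']).as_matrix()
for z in(.185,.191): print([(Rm.T@(bp(C,p,z)-s['eef_pos'])).round(4) for p in((253,160.5),(382,160.5))])
print([(Rm.T@(bp(C,p,.012)-s['eef_pos'])).round(4) for p in((267,111),(369,111))])
```

```text
[array([ 0.0532, -0.0402, -0.0218]), array([ 0.0532,  0.039 , -0.0219])]
[array([ 0.0542, -0.0388, -0.0278]), array([ 0.0542,  0.0376, -0.0279])]
[array([ 0.081 , -0.0587,  0.1513]), array([0.081 , 0.0594, 0.1512])]
```

```bash
python3 -m inch '[[0,0,0,-0.003,0,0.02,0],[0,0,0,-0.003,0,0.045,0],[0,0,0,-0.003,0,0.07,0],[0,0,0,-0.003,0,0.09,0],[0,0,0,-0.003,0,0.1,0]]' 50;python3 -m inch '[[0,0,0,0,0,0.003,0],[0,0,0,0,0,0.005,0],[0,0,0,0,0,0.006,0]]'; python3 -c "
from h import *
to(.45,.312,.0538,68.7)"
```

```text
clock: 17.6
eef_pos: [0.451, 0.3117, 0.0625]
eef_rot: [0.183, 0.983, -0.0, -0.001]
wrist_force: [-0.8, -0.4, -1.6]
opening: 0.0137
clock: 17.9
eef_pos: [0.4518, 0.312, 0.0575]
eef_rot: [0.183, 0.983, 0.0, -0.001]
wrist_force: [0.1, 0.3, -1.7]
opening: 0.0136
clk 17.9 pos [0.4518 0.312  0.0575] yaw 68.9 F [ 0.1  0.3 -1.7] open 0.0136 | turn [ 0.   -0.07  0.21] shift [ 0.0017 -0.0006  0.0037] |d| 0.004
```

```bash
python3 -m inch '[[0,0,0,0.001,0,0.001,0],[0,0,0,0.001,0,0.003,0],[0,0,0,0.001,0,0.0045,0],[0,0,0,0.001,0,0.0045,0]]'
```

```text
clock: 18.3
eef_pos: [0.4512, 0.3125, 0.0538]
eef_rot: [0.183, 0.983, 0.0, -0.0]
wrist_force: [-1.8, -1.1, 4.6]
opening: 0.0137
```

```bash
python3 -m inch '[[0,0,0,0,0,0,0.02],[0,0,0,0,0,0,0.04],[0,0,0,0,0,0,0.045],[0,0,0,0,0,0,0.045],[0,0,0,0,0,0,0.045]]' 40; python3 -m inch '[[0,0,0,0,0,-0.02,0.045],[0,0,0,0,0,-0.05,0.045],[0,0,0,0,0,-0.1,0.045],[0,0,0,0,0,-0.15,0.06],[0,0,0,0,0,-0.19,0.06]]';  python3 - <<'E'
from h import *
im=camera('scene');cv2.imwrite('pics/s12.png',cv2.resize(im[80:280,270:450],None,fx=3,fy=3,interpolation=cv2.INTER_CUBIC))
im=camera('wrist');cv2.imwrite('pics/w12.png',im)
to(.621,-.115,.24,-22)
E
```

```text
clock: 18.8
eef_pos: [0.4511, 0.3124, 0.0537]
eef_rot: [0.183, 0.983, 0.0, -0.0]
wrist_force: [0.3, 0.1, 0.8]
opening: 0.0443
clock: 19.3
eef_pos: [0.4516, 0.3125, 0.2465]
eef_rot: [0.183, 0.983, 0.001, 0.0]
wrist_force: [0.9, 0.4, 0.3]
opening: 0.0578
clk 19.4 pos [0.4549 0.3143 0.25  ] yaw 68.9 F [-0.1  0.5  1. ] open 0.0598 | turn [ 0.72 -0.11 90.92] shift [-0.3093 -0.341   0.009 ] |d| 0.46
```

View pics/w12.png

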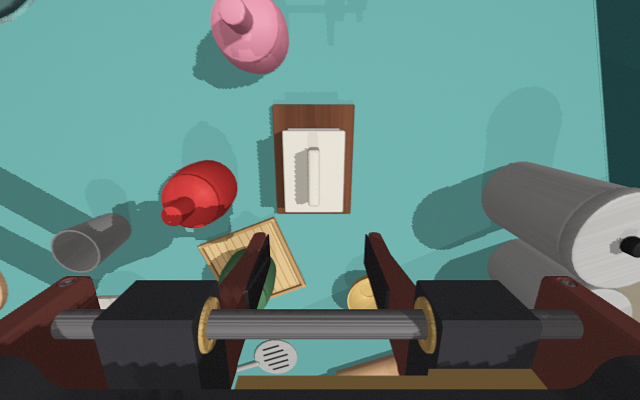

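```bash
python3 -m inch '[[0,0,8.5,-0.028,-0.031,0,0.06],[0,0,17,-0.056,-0.062,0,0.06],[0,0,25.5,-0.084,-0.093,0,0.06],[0,0,34,-0.112,-0.124,0,0.06],[0,0,42.5,-0.14,-0.155,0,0.06]]'
python3 - <<'E'
from h import *
T=cam('top');im=camera('top');cv2.imwrite('pics/t13.png',im)
x,y,k=140,120,5
cv2.imwrite('pics/t13z.png',cv2.resize(im[y:y+140,x:x+160],None,fx=k,fy=k,interpolation=cv2.INTER_CUBIC)[:600])
to(.621,-.115,.24,-22)
E
```

```text
clock: 19.9
eef_pos: [0.5296, 0.1178, 0.2486]
eef_rot: [0.529, 0.848, 0.005, 0.002]
wrist_force: [1.4, 0.3, 0.5]
opening: 0.0596
clk 19.95 pos [0.5323 0.112  0.2486] yaw 25.5 F [ 1.8 -4.   0.6] open 0.06 | turn [ 0.62 -0.06 47.5 ] shift [-0.243  -0.0177  0.0092] |d| 0.244
```

View pics/t13.png

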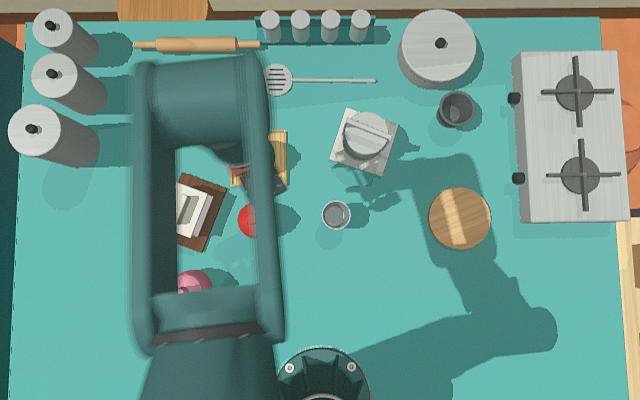

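```bash
python3 -m inch '[[0,0,8.5,-0.043,-0.003,0,0.06],[0,0,17,-0.086,-0.006,0,0.06],[0,0,25.5,-0.13,-0.009,0,0.06],[0,0,34,-0.173,-0.0125,0,0.06],[0,0,42.5,-0.216,-0.016,0,0.06]]'; python3 -c "
from h import *
im=camera('top');cv2.imwrite('pics/t14.png',im)
to(.621,-.115,.24,-22)"
```

```text
clock: 20.45
eef_pos: [0.6107, -0.0912, 0.2479]
eef_rot: [0.803, 0.596, 0.004, 0.002]
wrist_force: [0.9, 0.4, 0.1]
opening: 0.0602
clk 20.5 pos [ 0.6135 -0.098   0.2477] yaw -17.5 F [ 3.7 -4.6  0.9] open 0.0599 | turn [ 0.68 -0.04  4.52] shift [-0.0139  0.0122  0.0078] |d| 0.02
```

```bash
python3 -m inch '[[0.7,0,4.5,-0.014,0.012,0.008,0.06],[0.7,0,4.5,-0.014,0.012,0.008,0.06],[0.7,0,4.5,-0.014,0.012,0.008,0.06]]'
python3 - <<'E'
from h import *
C=cam('wrist');im=camera('wrist');cv2.imwrite('pics/w14.png',im)
to(.621,-.115,.1,-22)
print(pj(C,[.621,-.115,.152]))
E
```

```text
clock: 20.8
eef_pos: [0.62, -0.1145, 0.2385]
eef_rot: [0.829, 0.56, -0.0, -0.002]
wrist_force: [0.1, 0.2, -0.4]
opening: 0.0601
clk 20.85 pos [ 0.6201 -0.114   0.2391] yaw -21.9 F [ 0.3 -0.2  1.2] open 0.06 | turn [-0.13 -0.07  0.14] shift [-0.0008  0.0015  0.1391] |d| 0.139
[318.31127958 192.6424651 ]
```

View pics/w14.png

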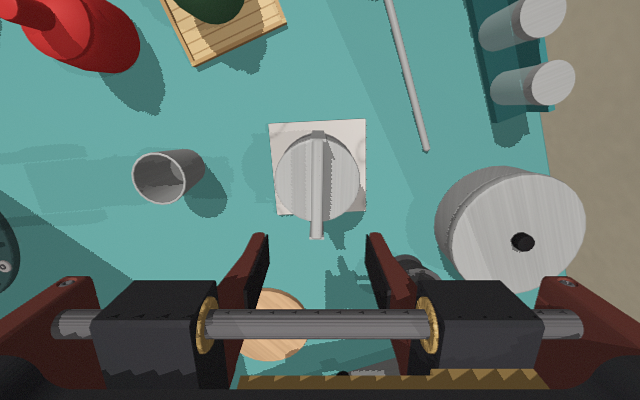

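View pics/t14.png

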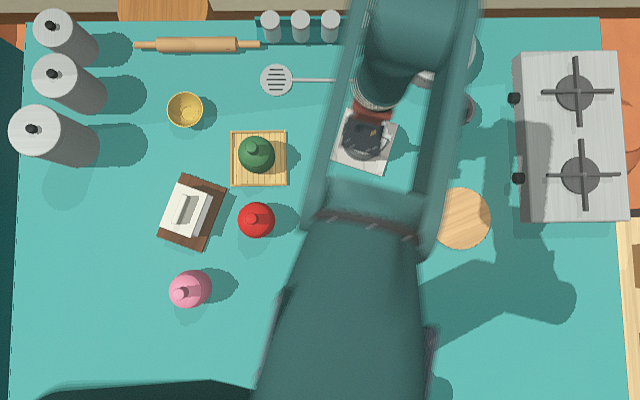

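Run:
```python
from h import *
C=cam('wrist');im=cv2.imread('pics/w14.png')
cv2.imwrite('pics/w14z.png',cv2.resize(im[110:250,250:390],None,fx=4,fy=4,interpolation=cv2.INTER_CUBIC))
im=cv2.imread('pics/t14.png')
cv2.imwrite('pics/t14z.png',cv2.resize(im[160:260,150:240],None,fx=6,fy=6,interpolation=cv2.INTER_CUBIC))
a,b=bp(C,(318,136),.152),bp(C,(316.7,236),.152);print(a,b,(a+b)/2,np.linalg.norm(a-b),np.degrees(np.arctan2(*(a-b)[1::-1])))
```

```text
[ 0.64194351 -0.06145449  0.152     ] [ 0.60134621 -0.15925282  0.152     ] [ 0.62164486 -0.11035365  0.152     ] 0.10588981814601767 67.45605622917066
```

View pics/w14z.png

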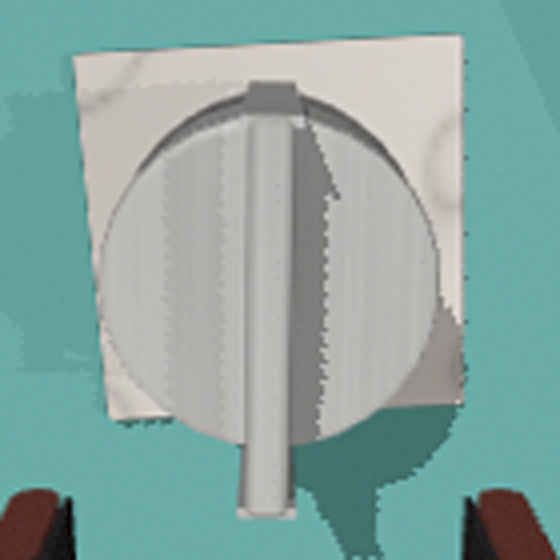

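View pics/t14z.png

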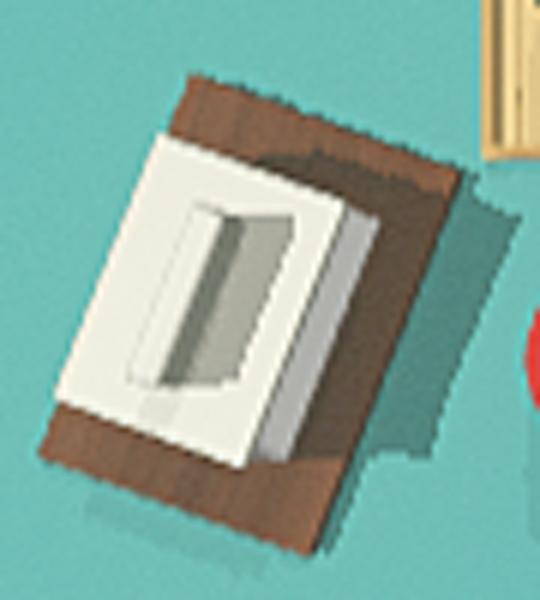

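Run:
```python
from h import *
C=cam('wrist');T=cam('top')
a,b=bp(C,(317.1,138.4),.152),bp(C,(316.4,237.3),.152);print(a,b,(a+b)/2,np.linalg.norm(a-b),np.degrees(np.arctan2(*(a-b)[1::-1])))
o=lambda u,x0,y0,k:(x0+(u[0]+.5)/k-.5,y0+(u[1]+.5)/k-.5)
P=np.array([bp(T,o(u,150,160,6),.082)[:2] for u in [(163,135),(345,205),(243,467),(57,402)]]);d=P[1]-P[2];print('lid',P.mean(0),np.linalg.norm(d),np.degrees(np.arctan2(d[1],d[0])))
P=np.array([bp(T,o(u,150,160,6),.012)[:2] for u in [(193,75),(460,173),(312,553),(40,456)]]);d=P[1]-P[2];print('board',P.mean(0),np.degrees(np.arctan2(d[1],d[0])))
P=np.array([bp(C,o(u,250,110,4),.012)[:2] for u in [(75,57),(462,36),(462,404),(110,418)]]);print('slab',P.mean(0),[np.linalg.norm(P[i]-P[i-1]) for i in range(4)])
to(.621,-.114,.09,-22.2)
```

```text
[ 0.64028328 -0.06325203  0.152     ] [ 0.60047291 -0.16055791  0.152     ] [ 0.62037809 -0.11190497  0.152     ] 0.10513467442176862 67.74924980963027
lid [0.45239777 0.31119346] 0.1071372757847052 -20.884682240824876
board [0.45161171 0.311253  ] -21.077904724146094
slab [ 0.62081244 -0.11853834] [np.float64(0.1375979262034715), np.float64(0.13801929301639274), np.float64(0.1388571827079841), np.float64(0.13816033836679906)]
clk 20.85 pos [ 0.6201 -0.114   0.2391] yaw -21.9 F [ 0.3 -0.2  1.2] open 0.06 | turn [-0.13 -0.07  0.34] shift [1.000e-04 1.200e-03 1.491e-01] |d| 0.149
```

```bash
python3 -m inch '[[0,0,0.3,0.001,0,0.02,0.05],[0,0,0.3,0.001,0,0.05,0.05],[0,0,0.3,0.001,0,0.08,0.05],[0,0,0.3,0.001,0,0.11,0.05],[0,0,0.3,0.001,0,0.13,0.05]]';python3 -m inch '[[0,0,0,0,0,0.009,0.05],[0,0,0,0,0,0.0175,0.05],[0,0,0,0,0,0.0175,0.05]]'
python3 - <<'E'
from h import *
im=camera('scene');cv2.imwrite('pics/s15.png',cv2.resize(im[150:300,270:430],None,fx=3.5,fy=3.5,interpolation=cv2.INTER_CUBIC))
to(.6206,-.113,.09,-22.2)
E
```

```text
clock: 21.35
eef_pos: [0.6187, -0.1107, 0.1075]
eef_rot: [0.829, 0.559, -0.001, -0.002]
wrist_force: [0.0, -1.6, -0.4]
opening: 0.05
clock: 21.65
eef_pos: [0.6182, -0.1098, 0.0897]
eef_rot: [0.829, 0.56, -0.001, -0.003]
wrist_force: [-1.4, -0.0, -0.1]
opening: 0.05
clk 21.7 pos [ 0.6189 -0.1102  0.0905] yaw -21.9 F [-0.4 -0.3  0.4] open 0.05 | turn [-0.23 -0.08  0.28] shift [-0.0019  0.0027  0.0004] |d| 0.003
```

View pics/s15.png

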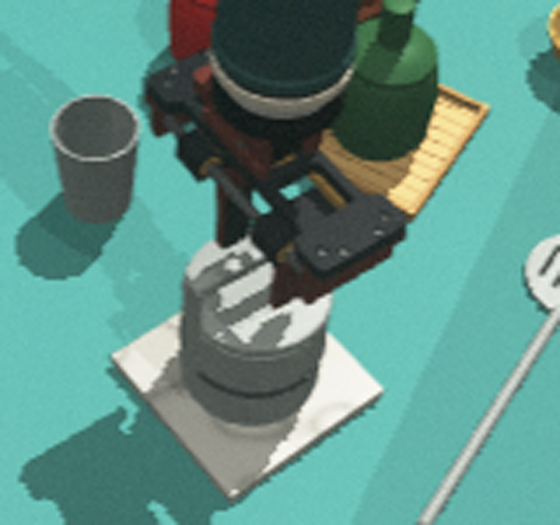

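```bash
python3 -m inch '[[-0.2,0,0.3,-0.002,0.0025,0,0.05],[-0.2,0,0.3,-0.002,0.0025,0,0.03],[-0.2,0,0.3,-0.002,0.0025,0,0.01],[-0.2,0,0.3,-0.002,0.0025,0,0.0],[-0.2,0,0.3,-0.002,0.0025,0,0.0]]' 50;python3 -m inch '[[0,0,0,0,0,0,0],[0,0,0,0,0,0,0.0],[0,0,0,0,0,0,0.0],[0,0,0,0,0,0,0.0]]' 60; python3 -c "
from h import *
to(.6206,-.113,.09,-22.2)"
```

```text
clock: 22.2
eef_pos: [0.6205, -0.1131, 0.0907]
eef_rot: [0.83, 0.558, 0.001, -0.0]
wrist_force: [0.7, -0.4, 0.4]
opening: 0.0216
clock: 22.6
eef_pos: [0.6205, -0.1131, 0.0907]
eef_rot: [0.83, 0.558, 0.001, -0.0]
wrist_force: [0.1, -0.2, 2.0]
opening: 0.0116
clk 22.6 pos [ 0.6205 -0.1131  0.0907] yaw -22.2 F [ 0.1 -0.2  2. ] open 0.0116 | turn [-0.01 -0.08 -0.03] shift [0.0002 0.     0.0007] |d| 0.001
```

```bash
python3 -m inch '[[0,0,0,0,0,-0.005,0],[0,0,0,0,0,-0.015,0],[0,0,0,0,0,-0.03,0],[0,0,0,0,0,-0.045,0],[0,0,0,0,0,-0.055,0]]' 60
python3 - <<'E'
from h import *
T=cam('top')
im=camera('scene');cv2.imwrite('pics/s16.png',cv2.resize(im[150:330,180:430],None,fx=3,fy=3,interpolation=cv2.INTER_CUBIC))
t=cv2.imread('pics/t13.png');h=cv2.cvtColor(t,cv2.COLOR_BGR2HSV)
m=cv2.inRange(h,(8,50,60),(28,255,255));m[:,:420]=0;m[:,505:]=0;m[:175]=0;m[260:]=0
c=max(cv2.findContours(m,0,1)[0],key=cv2.contourArea)[:,0]
P=np.array([bp(T,p,.012)[:2] for p in c]);(cx,r)=cv2.minEnclosingCircle(P.astype(np.float32));A=np.c_[2*P,np.ones(len(P))];x=np.linalg.lstsq(A,(P**2).sum(1),rcond=None)[0]
print(cx,r,x[:2],np.sqrt(x[2]+x[0]**2+x[1]**2))
to(.4275,-.352,.15)
E
```

```text
clock: 23.1
eef_pos: [0.6208, -0.1132, 0.1471]
eef_rot: [0.83, 0.558, 0.001, -0.0]
wrist_force: [0.1, -0.5, -3.8]
opening: 0.0116
(0.4269213378429413, -0.3499898314476013) 0.07796439528465271 [ 0.42706699 -0.34999192] 0.07622282478224839
clk 23.15 pos [ 0.6217 -0.1135  0.1486] yaw -22.2 F [ 0.9 -0.1 -3.3] open 0.0112 | turn [ 0.17 -0.1   0.  ] shift [-0.2942 -0.0895 -0.0022] |d| 0.308
```

View pics/s16.png

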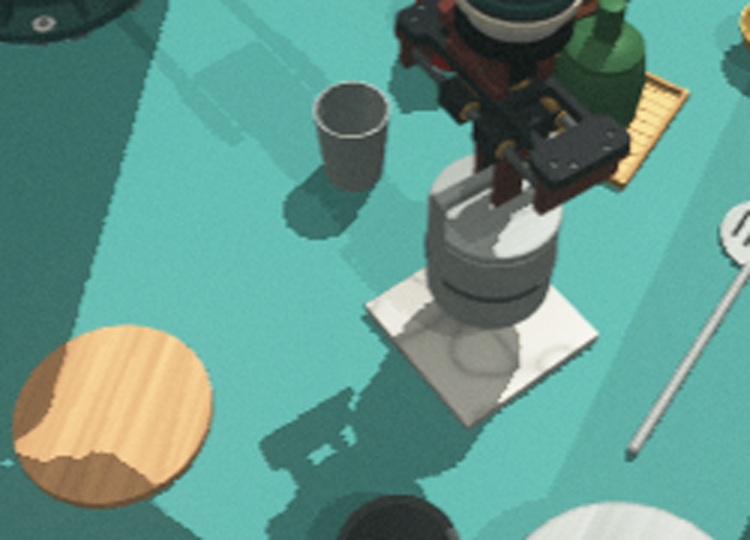

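```bash
python3 -m inch '[[0,0,0,-0.01,-0.003,0,0],[0,0,0,-0.03,-0.009,0,0],[0,0,0,-0.053,-0.016,0,0],[0,0,0,-0.076,-0.023,0,0],[0,0,0,-0.1,-0.0305,0,0]]' 60; python3 -m inch '[[0,0,0,-0.024,-0.0075,0,0],[0,0,0,-0.048,-0.0147,0,0],[0,0,0,-0.072,-0.022,0,0],[0,0,0,-0.096,-0.0295,0,0],[0,0,0,-0.12,-0.037,0,0]]'; python3 -c "
from h import *
to(.427,-.351,.15)"
```

```text
clock: 23.65
eef_pos: [0.5539, -0.1953, 0.1475]
eef_rot: [0.83, 0.558, 0.001, 0.0]
wrist_force: [0.0, -0.9, -4.7]
opening: 0.0115
clock: 24.15
eef_pos: [0.4723, -0.293, 0.1466]
eef_rot: [0.83, 0.558, 0.001, -0.001]
wrist_force: [-0.3, -0.1, -4.7]
opening: 0.0114
clk 24.15 pos [ 0.4723 -0.293   0.1466] yaw -22.2 F [-0.3 -0.1 -4.7] open 0.0114 | turn [-0.01 -0.09 -0.  ] shift [-0.0708 -0.02   -0.0035] |d| 0.074
```

```bash
python3 -m inch '[[0,0,0,-0.02,-0.0055,0,0],[0,0,0,-0.04,-0.011,0,0],[0,0,0,-0.056,-0.016,0,0],[0,0,0,-0.067,-0.019,0,0],[0,0,0,-0.071,-0.02,0,0]]';python3 -m inch '[[0,0,0,0,0,0,0],[0,0,0,0,0,0,0]]'
python3 - <<'E'
from h import *
im=camera('wrist');cv2.imwrite('pics/w17.png',im)
im=camera('scene');cv2.imwrite('pics/s17.png',cv2.resize(im[150:350,130:380],None,fx=3,fy=3,interpolation=cv2.INTER_CUBIC))
to(.427,-.351,.0907)
E
```

```text
clock: 24.65
eef_pos: [0.4257, -0.3519, 0.146]
eef_rot: [0.83, 0.557, 0.0, -0.001]
wrist_force: [0.9, 0.2, -4.4]
opening: 0.0114
clock: 24.85
eef_pos: [0.4257, -0.3514, 0.1459]
eef_rot: [0.83, 0.557, 0.0, -0.001]
wrist_force: [0.3, 0.3, -3.7]
opening: 0.0112
clk 24.95 pos [ 0.426  -0.3513  0.146 ] yaw -22.3 F [-0.1  0.4 -4.9] open 0.0118 | turn [-0.07 -0.11 -0.  ] shift [0.0005 0.0009 0.0553] |d| 0.055
```

View pics/w17.png

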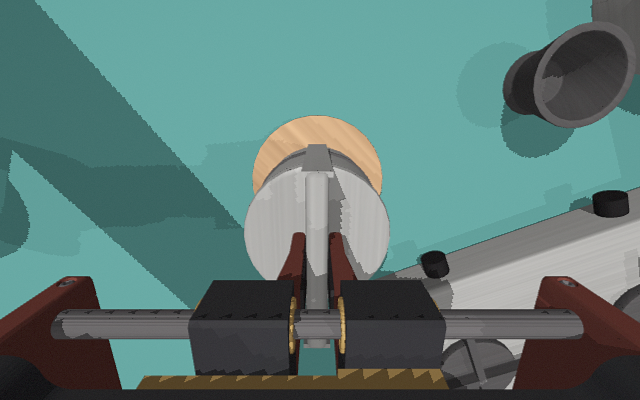

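View pics/s17.png

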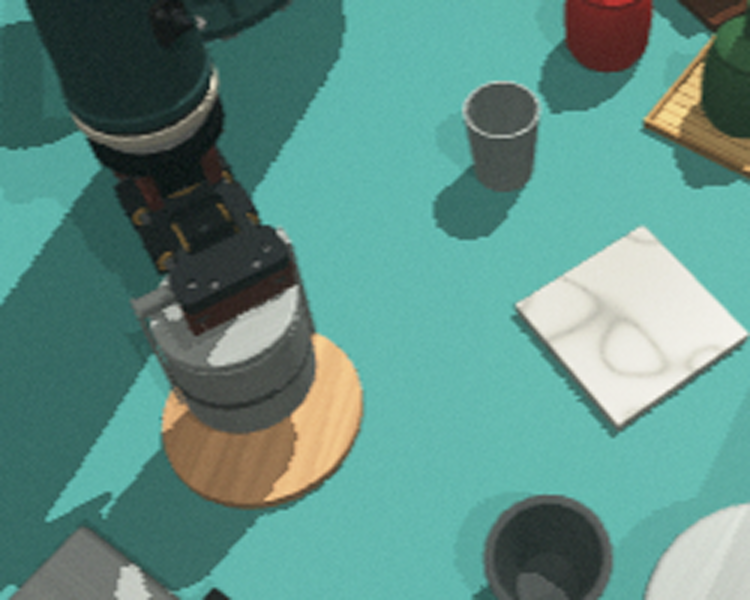

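```bash
python3 - <<'E'
from h import *
C=cam('wrist');s=sense();Rm=R.from_quat(s['eef_rot']).as_matrix()
for p in((317,172),(316,344)):print((Rm.T@(bp(C,p,.207)-s['eef_pos'])).round(4))
P=np.array([bp(C,p,.012)[:2] for p in((317,115),(253,175),(265,142),(372,147),(381,180),(345,120),(290,120))])
from scipy.optimize import least_squares
r=least_squares(lambda c:np.hypot(*(P-c).T)-.0775,[.427,-.351]);print(r.x,r.fun)
E
python3 -m inch '[[0,0,0,0.0005,0.001,0.01,0],[0,0,0,0.0005,0.001,0.024,0],[0,0,0,0.0005,0.001,0.038,0],[0,0,0,0.0005,0.001,0.048,0],[0,0,0,0.0005,0.001,0.051,0]]'
```

```text
[ 0.053  -0.0001 -0.0609]
[-0.0503 -0.0006 -0.0611]
[ 0.42495206 -0.35307801] [ 0.00015064 -0.00168661 -0.00132921 -0.00153672 -0.00164576  0.00126684
  0.00075264]
clock: 25.45
eef_pos: [0.4265, -0.3499, 0.0933]
eef_rot: [0.83, 0.558, 0.0, -0.002]
wrist_force: [-0.3, 0.4, -4.4]
opening: 0.0116
```

```bash
python3 -m inch '[[0,0,0,-0.001,0,0.001,0],[0,0,0,-0.001,0,0.0025,0],[0,0,0,-0.001,0,0.0035,0],[0,0,0,-0.001,0,0.0035,0]]'
```

```text
clock: 25.85
eef_pos: [0.4265, -0.3511, 0.0908]
eef_rot: [0.83, 0.558, 0.0, -0.002]
wrist_force: [-1.0, 1.5, 2.0]
opening: 0.0116
```

```bash
python3 -m inch '[[0,0,0,0,0,0.0005,0.02],[0,0,0,0,0,0.0005,0.04],[0,0,0,0,0,0.0005,0.05],[0,0,0,0,0,0.0005,0.05],[0,0,0,0,0,0.0005,0.05]]' 40; python3 -m inch '[[0,0,0,0,0,-0.02,0.05],[0,0,0,0,0,-0.05,0.05],[0,0,0,0,0,-0.09,0.05],[0,0,0,0,0,-0.13,0.06],[0,0,0,0,0,-0.16,0.06]]'
python3 - <<'E'
from h import *
im=camera('wrist');cv2.imwrite('pics/w18.png',im)
to(.584,.147,.25,67.8)
E
```

```text
clock: 26.35
eef_pos: [0.4266, -0.3512, 0.0904]
eef_rot: [0.83, 0.558, 0.0, -0.002]
wrist_force: [0.3, -0.0, -0.0]
opening: 0.0478
clock: 26.85
eef_pos: [0.4272, -0.3523, 0.253]
eef_rot: [0.83, 0.558, 0.001, -0.001]
wrist_force: [-0.1, -0.2, -0.7]
opening: 0.0595
clk 26.9 pos [ 0.4292 -0.3542  0.2576] yaw -22.2 F [ 2.1 -0.5  2.5] open 0.0599 | turn [  0.23   0.35 -90.02] shift [ 0.5226 -0.0463  0.0066] |d| 0.525
```

View pics/w18.png

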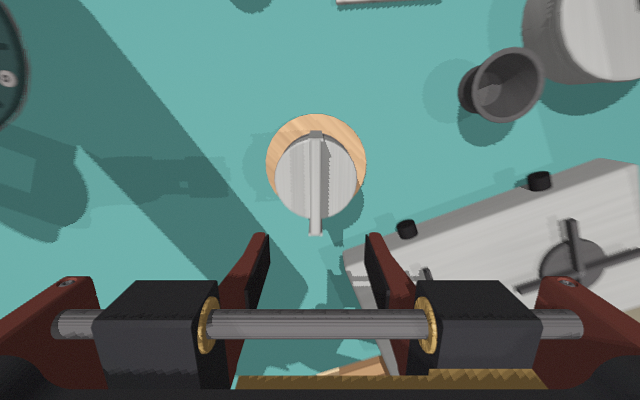

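```bash
python3 -m inch '[[0,0,0,0.04,-0.0035,0,0.06],[0,0,0,0.085,-0.0075,0,0.06],[0,0,0,0.13,-0.0115,0,0.06],[0,0,0,0.175,-0.0155,0,0.06],[0,0,0,0.22,-0.0195,0,0.06]]';python3 -m inch '[[0,0,0,0.045,-0.004,0,0.06],[0,0,0,0.09,-0.008,0,0.06],[0,0,0,0.135,-0.012,0,0.06],[0,0,0,0.18,-0.016,0,0.06],[0,0,0,0.22,-0.0195,0,0.06]]'; python3 -c "
from h import *
to(.584,.147,.21)"
```

```text
clock: 27.4
eef_pos: [0.4945, -0.1416, 0.2571]
eef_rot: [0.83, 0.557, 0.001, 0.003]
wrist_force: [0.2, -0.1, -0.4]
opening: 0.0603
clock: 27.9
eef_pos: [0.56, 0.0717, 0.2564]
eef_rot: [0.83, 0.558, 0.001, 0.003]
wrist_force: [0.4, -0.5, 0.7]
opening: 0.0598
clk 27.9 pos [0.56   0.0717 0.2564] yaw -22.2 F [ 0.4 -0.5  0.7] open 0.0598 | turn [ 0.39  0.07 -0.  ] shift [ 0.0788 -0.0066  0.0463] |d| 0.092
```

```bash
python3 -m inch '[[0.4,0,0,0.04,-0.0035,0.02,0.06],[0.4,0,0,0.07,-0.006,0.04,0.06],[0.4,0,0,0.079,-0.0066,0.046,0.06],[0.4,0,0,0.079,-0.0066,0.046,0.06],[0.4,0,0,0.079,-0.0066,0.046,0.06]]'
python3 - <<'E'
from h import *
C=cam('wrist');im=camera('wrist')
cv2.imwrite('pics/w19.png',im)
im2=camera('top');cv2.imwrite('pics/t19.png',im2)
to(.584,.147,.21)
print(pj(C,[.584,.147,.148]))
E
```

```text
clock: 28.4
eef_pos: [0.584, 0.1462, 0.2107]
eef_rot: [0.83, 0.558, -0.001, 0.001]
wrist_force: [-0.2, 0.1, 0.0]
opening: 0.0602
clk 28.5 pos [0.5845 0.1457 0.2114] yaw -22.3 F [0.1 0.2 0.1] open 0.0598 | turn [ 0.08  0.05 -0.  ] shift [ 0.001  -0.0009  0.0014] |d| 0.002
[316.64768998 198.59530904]
```

View pics/w19.png

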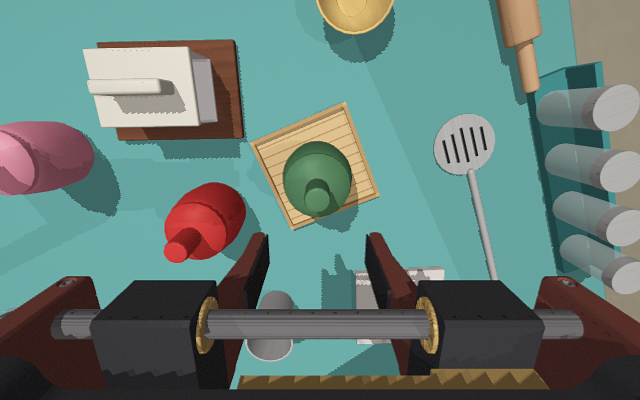

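View pics/t19.png

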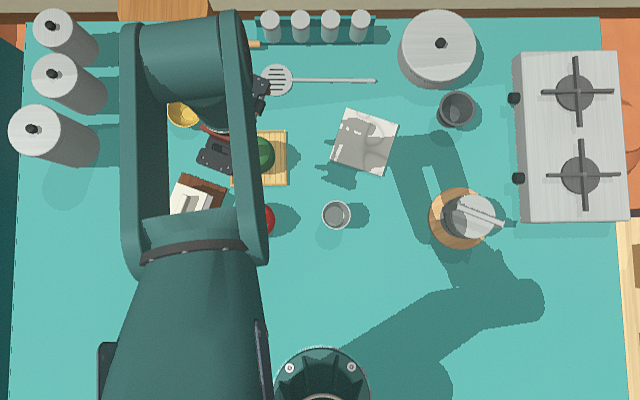

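```bash
python3 -m inch '[[0,0,0,0.0005,-0.001,0.025,0.06],[0,0,0,0.0005,-0.001,0.055,0.06],[0,0,0,0.0005,-0.001,0.085,0.06],[0,0,0,0.0005,-0.001,0.108,0.06],[0,0,0,0.0005,-0.001,0.12,0.06]]';python3 -m inch '[[0,0,0,0,0,0.004,0.06],[0,0,0,0,0,0.008,0.06]]'; python3 -c "
from h import *
to(.584,.147,.0815)"
```

```text
clock: 29.0
eef_pos: [0.583, 0.145, 0.0904]
eef_rot: [0.831, 0.556, -0.001, 0.001]
wrist_force: [0.3, -0.2, -0.3]
opening: 0.0599
clock: 29.2
eef_pos: [0.5837, 0.1444, 0.0831]
eef_rot: [0.831, 0.556, -0.0, 0.001]
wrist_force: [-0.4, 0.3, 0.6]
opening: 0.0602
clk 29.2 pos [0.5837 0.1444 0.0831] yaw -22.4 F [-0.4  0.3  0.6] open 0.0602 | turn [ 0.08  0.07 -0.  ] shift [ 0.0025 -0.0008  0.0016] |d| 0.003
```

```bash
python3 -m inch '[[0,0,0,0.0025,-0.0005,0.0015,0.05],[0,0,0,0.0025,-0.0005,0.0015,0.03],[0,0,0,0.0025,-0.0005,0.0015,0.0],[0,0,0,0.0025,-0.0005,0.0015,0],[0,0,0,0.0025,-0.0005,0.0015,0]]' 45;python3 -m inch '[[0,0,0,0,0,0,0],[0,0,0,0,0,0,0.0],[0,0,0,0,0,0,0.0]]' 60; python3 -c "
from h import *
to(.6215,-.118,.15)"
```

```text
clock: 29.7
eef_pos: [0.5846, 0.1469, 0.082]
eef_rot: [0.831, 0.556, 0.0, 0.001]
wrist_force: [-0.2, -0.3, 2.1]
opening: 0.0251
clock: 30.0
eef_pos: [0.5845, 0.147, 0.082]
eef_rot: [0.831, 0.556, 0.0, 0.001]
wrist_force: [0.4, -0.1, -1.4]
opening: 0.0249
clk 30.0 pos [0.5845 0.147  0.082 ] yaw -22.4 F [ 0.4 -0.1 -1.4] open 0.0249 | turn [ 0.11  0.06 -0.  ] shift [-0.2309  0.1354 -0.0675] |d| 0.276
```

```bash
python3 -m inch '[[0,0,0,0,0,-0.005,0],[0,0,0,0,0,-0.018,0],[0,0,0,0,0,-0.035,0],[0,0,0,0,0,-0.05,0],[0,0,0,0,0,-0.06,0]]' 60; python3 -m inch '[[0,0,0,-0.01,0.0058,0,0],[0,0,0,-0.027,0.0158,0,0],[0,0,0,-0.046,0.027,0,0],[0,0,0,-0.067,0.0393,0,0],[0,0,0,-0.088,0.0516,0,0]]'; python3 -m inch '[[0,0,0,-0.021,0.0123,0,0],[0,0,0,-0.042,0.0246,0,0],[0,0,0,-0.063,0.037,0,0],[0,0,0,-0.082,0.048,0,0],[0,0,0,-0.1,0.0586,0,0]]'; python3 -c "
from h import *
to(.6215,-.118,.15)"
```

```text
clock: 30.5
eef_pos: [0.5851, 0.1472, 0.144]
eef_rot: [0.831, 0.556, 0.001, 0.001]
wrist_force: [0.6, -0.4, -3.8]
opening: 0.0254
clock: 31.0
eef_pos: [0.5986, 0.0445, 0.1436]
eef_rot: [0.831, 0.556, 0.0, 0.001]
wrist_force: [1.0, 0.5, -3.5]
opening: 0.0253
clock: 31.5
eef_pos: [0.614, -0.0722, 0.1432]
eef_rot: [0.831, 0.556, -0.0, 0.001]
wrist_force: [-0.3, 1.3, -4.6]
opening: 0.0255
clk 31.5 pos [ 0.614  -0.0722  0.1432] yaw -22.4 F [-0.3  1.3 -4.6] open 0.0255 | turn [ 0.08  0.08 -0.  ] shift [-0.0395  0.0244 -0.0067] |d| 0.047
```

```bash
python3 -m inch '[[0,0,0,-0.016,0.01,0,0],[0,0,0,-0.029,0.018,0,0],[0,0,0,-0.037,0.023,0,0],[0,0,0,-0.0395,0.0244,0,0],[0,0,0,-0.0395,0.0244,0,0]]'
python3 - <<'E'
from h import *
im=camera('scene');cv2.imwrite('pics/s20.png',cv2.resize(im[120:320,230:430],None,fx=3,fy=3,interpolation=cv2.INTER_CUBIC))
C=cam('wrist');im=camera('wrist');cv2.imwrite('pics/w20.png',im)
to(.6215,-.118,.09)
E
```

```text
clock: 32.0
eef_pos: [0.6213, -0.118, 0.1431]
eef_rot: [0.831, 0.556, -0.0, 0.001]
wrist_force: [0.0, 0.4, -3.6]
opening: 0.0254
clk 32.1 pos [ 0.6212 -0.1173  0.1432] yaw -22.4 F [-0.3  0.4 -3.6] open 0.0249 | turn [ 0.05  0.06 -0.  ] shift [-0.0005  0.0005  0.0532] |d| 0.053
```

View pics/s20.png

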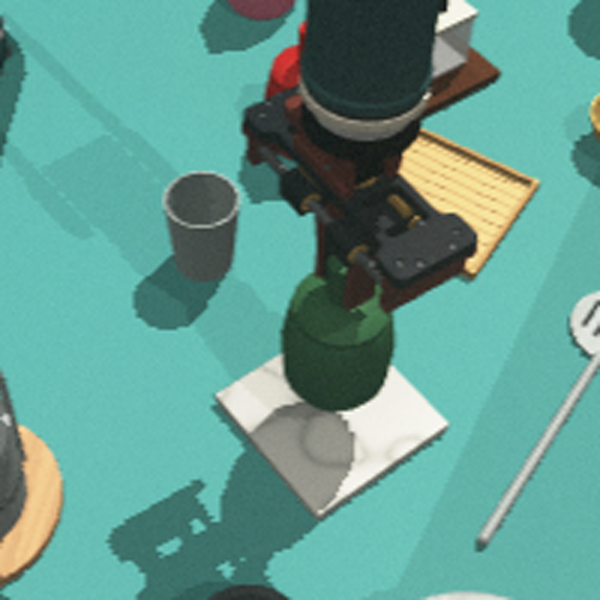

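View pics/w20.png

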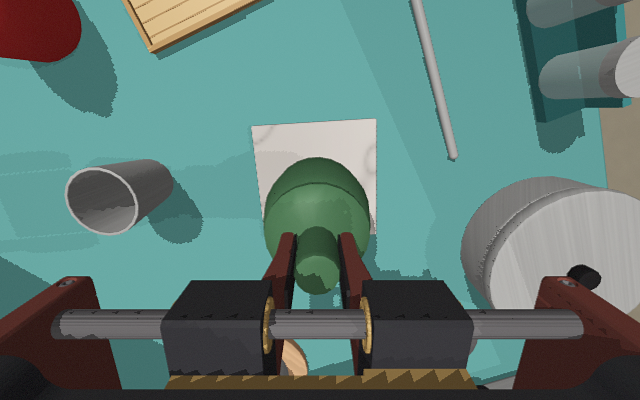

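```bash
python3 -m inch '[[0,0,0,-0.0005,0.0005,0.01,0],[0,0,0,-0.0005,0.0005,0.024,0],[0,0,0,-0.0005,0.0005,0.037,0],[0,0,0,-0.0005,0.0005,0.045,0],[0,0,0,-0.0005,0.0005,0.048,0]]'; python3 -m inch '[[0,0,0,0,0,0.0015,0],[0,0,0,0,0,0.003,0],[0,0,0,0,0,0.004,0],[0,0,0,0,0,0.0045,0]]'; python3 -c "
from h import *
to(.6215,-.118,.09)"
```

```text
clock: 32.6
eef_pos: [0.6203, -0.1175, 0.0932]
eef_rot: [0.831, 0.556, -0.001, -0.0]
wrist_force: [-0.2, 0.3, -2.9]
opening: 0.0255
clock: 33.0
eef_pos: [0.6203, -0.1175, 0.0901]
eef_rot: [0.831, 0.556, -0.001, -0.0]
wrist_force: [-4.0, 1.8, 7.6]
opening: 0.0251
clk 33.0 pos [ 0.6203 -0.1175  0.0901] yaw -22.4 F [-4.   1.8  7.6] open 0.0251 | turn [-0.09  0.08  0.  ] shift [-0.      0.0013  0.0001] |d| 0.001
```

Seated. Release, rise and retreat.

```bash
python3 -m inch '[[0,0,0,0,0,0,0.03],[0,0,0,0,0,0,0.05],[0,0,0,0,0,0,0.06],[0,0,0,0,0,0,0.06],[0,0,0,0,0,0,0.06]]' 40; python3 -m inch '[[0,0,0,0,0,-0.02,0.06],[0,0,0,0,0,-0.05,0.06],[0,0,0,0,0,-0.09,0.06],[0,0,0,0,0,-0.13,0.06],[0,0,0,0,0,-0.16,0.06]]'; python3 -c "
from h import *
im=camera('wrist');cv2.imwrite('pics/w21.png',im)
im=camera('scene');cv2.imwrite('pics/s21.png',im)
to(.45,.1,.27)"
```

```text
clock: 33.5
eef_pos: [0.6205, -0.1175, 0.0901]
eef_rot: [0.831, 0.556, -0.001, -0.0]
wrist_force: [-0.1, 0.5, 0.2]
opening: 0.0579
clock: 34.0
eef_pos: [0.6215, -0.1176, 0.2528]
eef_rot: [0.831, 0.556, -0.0, 0.001]
wrist_force: [-0.4, -0.5, -1.0]
opening: 0.06
clk 34.1 pos [ 0.6239 -0.1184  0.2555] yaw -22.4 F [1.1 0.4 0.3] open 0.0601 | turn [ 0.46  0.03 -0.  ] shift [ 0.1356 -0.2439 -0.0165] |d| 0.28
```

View pics/w21.png

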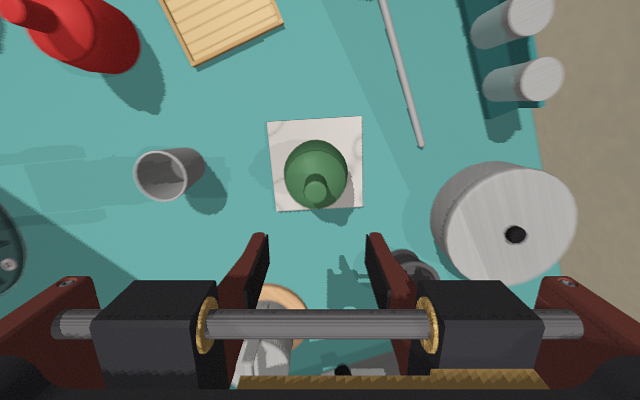

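View pics/s21.png

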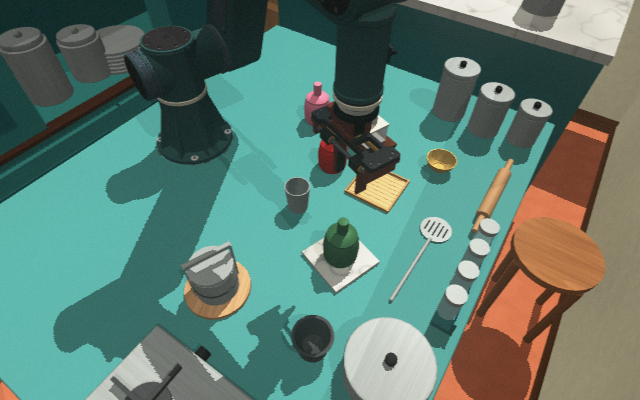

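```bash
python3 -m inch '[[0,0,0,-0.011,-0.037,0,0.06],[0,0,0,-0.022,-0.074,0,0.06],[0,0,0,-0.034,-0.111,0,0.06],[0,0,0,-0.045,-0.148,0,0.06],[0,0,0,-0.057,-0.186,0,0.06]]'; python3 -m inch '[[0,0,0,0,0,0,0.06],[0,0,0,0,0,0,0.06],[0,0,0,0,0,0,0.06]]'; python3 -c "
from h import *
im=camera('top');cv2.imwrite('pics/t22.png',im)
im=camera('scene');cv2.imwrite('pics/s22.png',im)
to(.45,.1,.27)"
```

```text
clock: 34.6
eef_pos: [0.4281, -0.0996, 0.2528]
eef_rot: [0.831, 0.556, 0.002, 0.003]
wrist_force: [-1.2, -0.6, 0.7]
opening: 0.06
clock: 34.9
eef_pos: [0.4292, -0.0999, 0.2526]
eef_rot: [0.831, 0.556, 0.002, 0.003]
wrist_force: [-0.4, -0.1, -0.6]
opening: 0.0601
clk 35.0 pos [ 0.4294 -0.0999  0.2526] yaw -22.4 F [ 0.6 -0.5 -0.9] open 0.06 | turn [ 0.38  0.02 -0.  ] shift [ 0.1927 -0.057  -0.0178] |d| 0.202
```

View pics/t22.png

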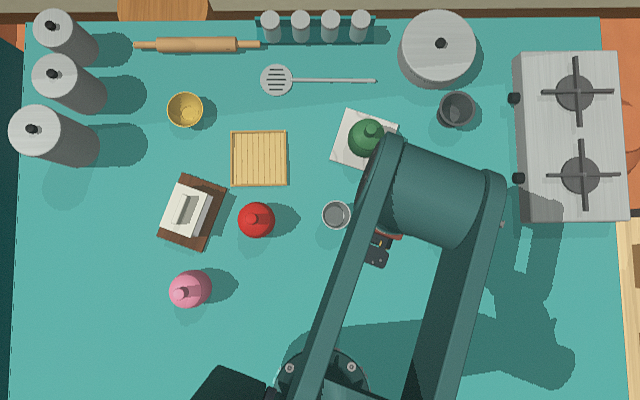

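```bash
python3 -m inch '[[0,0,0,0.037,-0.0155,0,0.06],[0,0,0,0.074,-0.031,0,0.06],[0,0,0,0.111,-0.0465,0,0.06],[0,0,0,0.148,-0.062,0,0.06],[0,0,0,0.185,-0.077,0,0.06]]'; python3 -m inch '[[0,0,0,0,0,0,0.06],[0,0,0,0,0,0,0.06],[0,0,0,0,0,0,0.06]]'; python3 -c "
from h import *
im=camera('top');cv2.imwrite('pics/t23.png',im)
C=lambda x,y,w,h,k,n: cv2.imwrite(n,cv2.resize(im[y:y+h,x:x+w],None,fx=k,fy=k,interpolation=cv2.INTER_CUBIC))
C(320,95,100,95,6,'pics/t23b.png');C(420,175,100,90,6,'pics/t23c.png')
to(.45,.1,.27)"
```

```text
clock: 35.5
eef_pos: [0.4296, 0.1023, 0.252]
eef_rot: [0.831, 0.556, 0.002, 0.003]
wrist_force: [1.6, 0.3, 0.1]
opening: 0.0602
clock: 35.8
eef_pos: [0.4301, 0.1015, 0.2517]
eef_rot: [0.831, 0.556, 0.001, 0.003]
wrist_force: [1.0, -0.7, 0.9]
opening: 0.0599
clk 35.85 pos [0.43   0.1013 0.2518] yaw -22.4 F [ 0.7 -0.3 -0.3] open 0.0601 | turn [ 0.39  0.05 -0.  ] shift [ 0.0064  0.0191 -0.0181] |d| 0.027
```

View pics/t23.png

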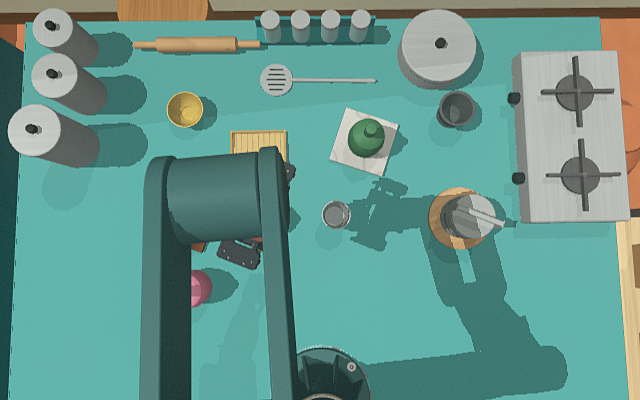

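View pics/t23b.png

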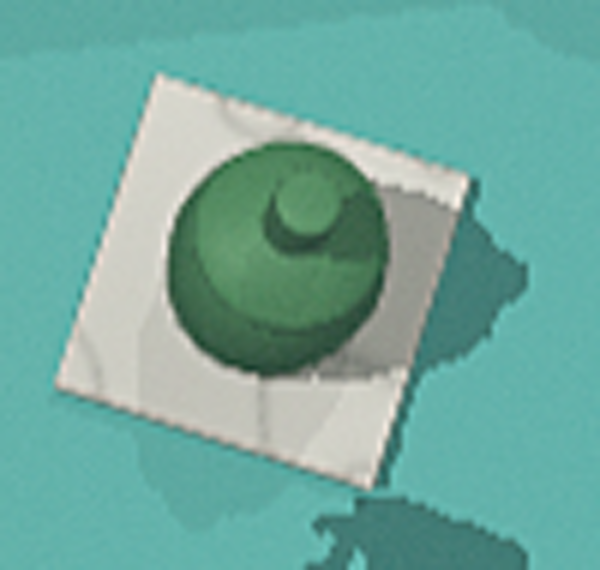

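View pics/t23c.png

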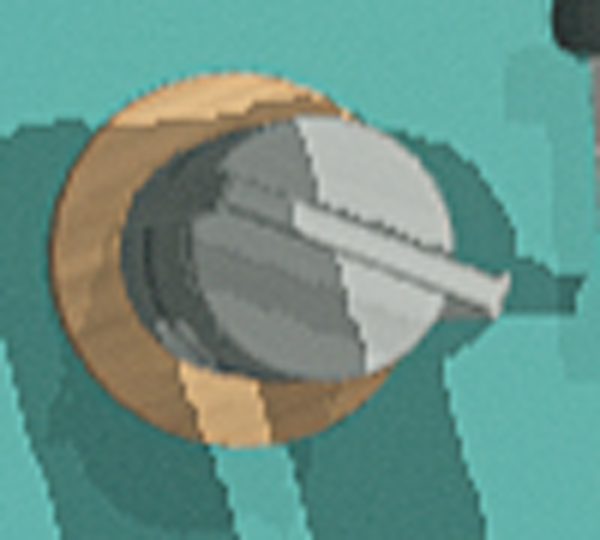

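Run:
```python
from h import *
T=cam('top')
o=lambda u,x0,y0,k:(x0+(u[0]+.5)/k-.5,y0+(u[1]+.5)/k-.5)
print('jar',bp(T,o((308,204),320,95,6),.156),'slab .6215 -.118')
P=np.array([bp(T,o(u,420,175,6),.111)[:2] for u in((300,118),(350,122),(405,150),(447,225),(450,260),(200,300),(250,352),(315,380),(370,375),(420,335),(190,240))])
A=np.c_[2*P,np.ones(len(P))];x=np.linalg.lstsq(A,(P**2).sum(1),rcond=None)[0];print('tif lid',x[:2],np.sqrt(x[2]+x[0]**2+x[1]**2))
a,b=[bp(T,o(u,420,175,6),.152) for u in((228,187),(505,287))];print('bar',(a+b)/2,np.linalg.norm(a-b))
P=np.array([bp(T,o(u,420,175,6),.012)[:2] for u in((50,245),(240,72),(240,446),(95,140),(95,360),(300,86),(345,415),(62,190),(62,305))])
A=np.c_[2*P,np.ones(len(P))];x=np.linalg.lstsq(A,(P**2).sum(1),rcond=None)[0];print('round',x[:2],np.sqrt(x[2]+x[0]**2+x[1]**2))
t0=cv2.imread('pics/t10.png');t1=cv2.imread('pics/t22.png')
t2=cv2.imread('pics/t23.png');t00=cv2.imread('pics/top0.png')
for n,(x,y,w,h),im in(('kat',(160,88,50,45),t2),('mort',(436,88,42,42),t2),('tum',(318,196,36,36),t2)):
    a=cv2.cvtColor(t00[y:y+h,x:x+w],6).astype(np.float32);b=cv2.cvtColor(im[y:y+h,x:x+w],6).astype(np.float32)
    print(n,cv2.phaseCorrelate(a,b))
```

```text
jar [ 0.61987943 -0.11723828  0.156     ] slab .6215 -.118
tif lid [ 0.42725672 -0.34880524] 0.04932115160842153
bar [ 0.42949267 -0.35064324  0.152     ] 0.10550147069210045
round [ 0.42757964 -0.35116262] 0.07680578488964615
kat ((-0.02689683882341498, 0.5177002804890947), 0.9852397871017456)
mort ((0.599252665075781, 0.5102755237381693), 1.0076978984879859)
tum ((-0.029267044216929605, 0.3883149312457519), 0.6828572875187721)
```

All three are within about 3 mm of centre and the bystanders haven't moved. Handing in.

```bash
python3 -c "
from station import *
print(finish_job(), sense()['clock'])"
```

```text
the job is handed in; nothing more can be done
the job is handed in; nothing more can be done
```

The three containers stand on their own places and the tray is empty. I handed the job in at about 36 s on the robot's clock. I parked the jar in the bamboo tray, then moved the box to the oblong board, the tiffin to the round board and the jar to the marble slab.

**Last checks (overhead camera):**

| Container | Distance from the middle of its place |
|---|---|
| Box | about 1 mm, long side within 0.3° of the board's |
| Jar | about 2 mm |
| Tiffin | about 2–3 mm |

- All three stood upright and were released.
- The tumbler, bowl and mortar showed no shift beyond about half a pixel to one pixel.
- The box was last measured before the tiffin and jar moves. It is still in place in a later overhead picture, but I did not measure it again.

**One disagreement:** the fingertips sit about 37 mm short of the stated TCP in the pictures. My first grasp on the jar knob therefore closed on almost nothing and came away empty without moving the jar. I corrected for this, and every later grasp held.

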